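# Lock the rest posts of a specimen support rail and log them with the scanner

## Task

The heights of the rest posts on the support rail are set and now have to be locked: run every post's brass jam nut down until it seats, without taking the spindle out of its setting. Then take the cordless scanner from its charging pad and log the posts from left to right by their barcode labels, each time holding the scanner still and square to the label for a good second with the label about 5 cm in front of its window. Lay the scanner back on the middle of its pad, and leave the other things on the bench alone.

Things in the scene. Friction and masses are not known exactly. Their poses are not given: they have to be found in the camera images.
- jam_a_centre (a point): centre of the first (leftmost) post's jam nut: a round knurled brass nut, 48 mm across, 22 mm thick, held by its thread on an upright 16 mm spindle and gripped round its knurl from above. Seated, it rests on a steel boss (34 mm across, 10 mm high) on the square grey block, whose top is 21 mm below the seated nut's centre; the spindle's rest pad (22 mm) ends 30 mm above that centre
- jam_a (a joint): angle (rad) the first (leftmost) jam nut still has to turn against its spindle: 0 = seated hard. Turning it clockwise, seen from above, lowers the value and runs the nut down 0.64 mm per rad (4 mm a turn); it starts 3 to 5.4 rad (1.9 to 3.4 mm) up. It turns easily (0.05 N m) until it seats
- spindle_a (a joint): angle (rad, counter-clockwise from above) of the first (leftmost) spindle away from its setting: 0 as set. It is stiff in the block (0.6 N m), but a nut forced on after it has seated takes the spindle along clockwise (negative)
- label_a (a point): centre of the first (leftmost) post's barcode label, a white plate 54 x 34 mm on the upright front face of the grey block (steel, 64 x 64 x 66 mm, 2 kg); x points from the label into the block (the way a scanner looks at it), z up; the label centre is 44 mm above the bench, and the spindle's axis is 34 mm behind it along x
- jam_b_centre (a point): centre of the second post's jam nut: a round knurled brass nut, 48 mm across, 22 mm thick, held by its thread on an upright 16 mm spindle and gripped round its knurl from above. Seated, it rests on a steel boss (34 mm across, 10 mm high) on the square grey block, whose top is 21 mm below the seated nut's centre; the spindle's rest pad (22 mm) ends 30 mm above that centre
- jam_b (a joint): angle (rad) the second jam nut still has to turn against its spindle: 0 = seated hard. Turning it clockwise, seen from above, lowers the value and runs the nut down 0.64 mm per rad (4 mm a turn); it starts 3 to 5.4 rad (1.9 to 3.4 mm) up. It turns easily (0.05 N m) until it seats
- spindle_b (a joint): angle (rad, counter-clockwise from above) of the second spindle away from its setting: 0 as set. It is stiff in the block (0.6 N m), but a nut forced on after it has seated takes the spindle along clockwise (negative)
- label_b (a point): centre of the second post's barcode label, a white plate 54 x 34 mm on the upright front face of the grey block (steel, 64 x 64 x 66 mm, 2 kg); x points from the label into the block (the way a scanner looks at it), z up; the label centre is 44 mm above the bench, and the spindle's axis is 34 mm behind it along x
- jam_c_centre (a point): centre of the third post's jam nut: a round knurled brass nut, 48 mm across, 22 mm thick, held by its thread on an upright 16 mm spindle and gripped round its knurl from above. Seated, it rests on a steel boss (34 mm across, 10 mm high) on the square grey block, whose top is 21 mm below the seated nut's centre; the spindle's rest pad (22 mm) ends 30 mm above that centre
- jam_c (a joint): angle (rad) the third jam nut still has to turn against its spindle: 0 = seated hard. Turning it clockwise, seen from above, lowers the value and runs the nut down 0.64 mm per rad (4 mm a turn); it starts 3 to 5.4 rad (1.9 to 3.4 mm) up. It turns easily (0.05 N m) until it seats
- spindle_c (a joint): angle (rad, counter-clockwise from above) of the third spindle away from its setting: 0 as set. It is stiff in the block (0.6 N m), but a nut forced on after it has seated takes the spindle along clockwise (negative)
- label_c (a point): centre of the third post's barcode label, a white plate 54 x 34 mm on the upright front face of the grey block (steel, 64 x 64 x 66 mm, 2 kg); x points from the label into the block (the way a scanner looks at it), z up; the label centre is 44 mm above the bench, and the spindle's axis is 34 mm behind it along x
- jam_d_centre (a point): centre of the fourth (rightmost) post's jam nut: a round knurled brass nut, 48 mm across, 22 mm thick, held by its thread on an upright 16 mm spindle and gripped round its knurl from above. Seated, it rests on a steel boss (34 mm across, 10 mm high) on the square grey block, whose top is 21 mm below the seated nut's centre; the spindle's rest pad (22 mm) ends 30 mm above that centre
- jam_d (a joint): angle (rad) the fourth (rightmost) jam nut still has to turn against its spindle: 0 = seated hard. Turning it clockwise, seen from above, lowers the value and runs the nut down 0.64 mm per rad (4 mm a turn); it starts 3 to 5.4 rad (1.9 to 3.4 mm) up. It turns easily (0.05 N m) until it seats
- spindle_d (a joint): angle (rad, counter-clockwise from above) of the fourth (rightmost) spindle away from its setting: 0 as set. It is stiff in the block (0.6 N m), but a nut forced on after it has seated takes the spindle along clockwise (negative)
- label_d (a point): centre of the fourth (rightmost) post's barcode label, a white plate 54 x 34 mm on the upright front face of the grey block (steel, 64 x 64 x 66 mm, 2 kg); x points from the label into the block (the way a scanner looks at it), z up; the label centre is 44 mm above the bench, and the spindle's axis is 34 mm behind it along x
- rail_mid (a point): middle of the underside of the aluminium guide channel (90 mm along x, 310 mm along y, fixed) in which the posts stand side by side at four stations, 80 mm apart, kept from turning by its 14 mm high side guides; it reaches 11 mm in front of the labels
- scanner_centre (a point): middle of the cordless barcode scanner, 14 mm above its flat underside: a grey stick 150 mm long (x points along it to the window), grip part 36 mm wide (y) and 26 mm high (z), head 44 x 30 mm from 29 mm ahead of this point to the nose, 0.2 kg, balanced here; take it across its width here, between head and rubber grip
- scanner_window (a point): centre of the scanner's red window in its nose, 75 mm ahead of scanner_centre; the scanner looks along x
- scanner_focus (a point): point 50 mm in front of the window on the scanner's line of sight, where a label is read best; x is the line of sight
- pad_top (a point): middle of the top face of the flat black charging pad, 200 mm (x) by 120 mm (y) by 6 mm, fixed to the bench; z up. The scanner starts lying on it
- felt_tin: round tin with a green lid, 66 mm in diameter, 30 mm high; origin at its underside; a bystander
- weight_1: brass calibration weight, 36 mm in diameter, 40 mm high; origin at its underside; a bystander

How it is judged:
By the outcome, as a careful person would: the job done as asked, in the order asked, and still so for the second after the job is handed in, with the robot touching nothing.
Of post_a, post_b, post_c, post_d only 3 to 4 are there at a start; the rules pass over those that are not, and their reading is None.
At some moment in a run one of scanner may be knocked a few centimetres aside while the robot is not near it.
Once in a run the grip may slacken for a moment while it holds something.
It also fails if it takes over 210 s, if anything falls off the work surface, if the arm or the gripper's body presses on something with over 40 N, if the wrist force passes 120 N, or if a joint passes its speed limit or range.

## Robot

A 7-joint arm with a two-finger parallel gripper is mounted at the origin on a cart in front of the work surface, level with it; the furniture and walls round the work are solid. World frame = base frame: x ahead of the robot, y to its left, z up, the work surface at z = 0. Lengths are in m, angles in degrees, forces in N, time in s.
With the tool pointing down it reaches from about 0.425 to 0.925 m from the base axis. Payload 6.8 kg.
Tool frame: the origin (TCP) lies at the very end of the fingers, on their centre line; the grasp point (between the pads) lies 19 mm behind it; z points along the fingers, y is the direction in which the jaws open and shut (so a half turn about z gives the same grasp; the last joint's range is limited). The gripper opens to 88 mm and grips with 3 to 60 N. Pads are 20 mm wide; open, the fingers measure 115 mm over their backs; the gripper's body (75 mm by 178 mm) begins 61 mm behind the grasp point.
Start: joints at [-69.849, 27.33, 1.283, 89.118, -0.659, 63.558, -4.761], TCP at [0.3, 0.605, 0.223] pointing down, gripper open.
Joint ranges: [-169.35, 169.35], [-19.33, 120.38], [-80.79, 83.38], [13.8, 139.57], [-78.32, 258.32], [9.67, 109.79], [-169.56, 169.56]. Speed limits (degrees/s): [136.94, 136.94, 180, 180, 180, 180, 180].

## Interface

Orientations are given as a 3x3 rotation matrix whose columns are the frame's x, y, z axes.
In Python, from plant import robot gives the robot as it stands.
- The arm moves only by the tool step_arm, never from a script. Its argument "steps" is a list of rows, each an object of numbers: "wx", "wy", "wz": the turn, a rotation vector about the tool's x, y, z in degrees; "tx", "ty", "tz": the shift along the tool's x, y, z in cm; "fingers": the closure, from 0 (fully open) to 1 (shut). In form: [{"wx": .., "wy": .., "wz": .., "tx": .., "ty": .., "tz": .., "fingers": ..}, ...]. A call has 1 to 20 rows; each row shifts and turns the pose as measured when the row begins, along the tool's axes as they then stand; what a row does not reach is not made up. A row lasts 1/12 s, in which the tool goes at most 41.7 mm and 7.16 degrees, less where a joint would pass 70% of its speed; a pose out of reach is approached as far as the arm can. A call is refused whole if a number of a shift passes 4.17 or a number of a turn 7.16, either way. A call with a gripper value outside its range is refused whole. The fingers move at their own pace and stop on an object; "squeeze" is the grip in N (left out, the last holds). Time passes only in rows, so rows that do not move let the fingers close. It gives the time, the measured TCP pose, the force and the opening at its end, in the units of the state.
- robot.get_obs(): the state, without advancing time (a new reading comes with each control period).
- robot.snapshot(name): name is "side" or "top"; returns (picture, depth): 480x640x3 uint8, blue, green, red; 480x640 float32, m along the optical axis (not along the pixel's ray), 0 where there is no reading.
- robot.camera_info(name): a dict with "K" (3x3 intrinsics, pixels), "R" (3x3) and "t" (3): a world point X has camera coordinates R X + t. Camera axes: x right, y down, z forward; pixel columns grow to the right and rows downward; lengths in m; the calibration is good to about 2 mm. A picture is of the moment at which its call begins. camera_info takes no time and is no camera call.
- robot.hand_in(): hands the job in, once; it reports no verdict.
The state is a dict: "time_s": time; "joint_positions": joint angles; "joint_velocities": joint speeds; "joint_efforts": joint torques, N m; "position": TCP position; "tcp_rot": TCP orientation; "wrist_force": force on the tool from outside, world axes, zero at the start; "torque": the same for the moment, N m; "opening": finger opening in m.
Only numpy, scipy, OpenCV 4.12 (cv2) and the standard library are available. Lean on these libraries where they do the work, as an engineer would, in place of code of your own. Each camera call takes 0.05 s, during which the arm holds its last target. There are 200 camera calls.

## Working session

There is one attempt and no reset: what is moved stays moved. The work goes in short steps, Python scripts to look and compute and a tool call to move; the robot and the scene stay as the last step left them, time stands still between calls to the robot, and variables do not carry over. Pictures are saved under pics/ and viewed, about 12 in all and at most 16, crops included, and the job is handed in when it is done.

Besides the shell and the picture viewer there is one more tool, called after "Call:" by a JSON object that holds its "op" and its "data". step_arm: Moves the arm, as the interface text tells. Its arguments: {"type":"object","properties":{"steps":{"type":"array"},"squeeze":{"type":"number"}},"required":["steps"]}

```bash
ls; mkdir -p pics; python3 - <<'E'
from plant import robot
import cv2,numpy as np
o=robot.get_obs();print({k:np.round(v,3).tolist() for k,v in o.items()})
for n in("top","side"):
    p,d=robot.snapshot(n);cv2.imwrite(f"pics/{n}0.png",p);np.save(f"pics/{n}0.npy",d);c=robot.camera_info(n);print(n,c)
E
```

```text
pics
{'time_s': 0.0, 'joint_positions': [-69.848, 27.378, 1.28, 89.178, -0.66, 63.559, -4.762], 'joint_velocities': [0.003, 0.015, 0.04, 0.024, 0.001, -0.1, -0.013], 'joint_efforts': [-0.0, -58.285, 1.534, -27.261, -0.054, 0.017, 0.0], 'position': [0.299, 0.604, 0.222], 'tcp_rot': [[-0.896, 0.444, -0.001], [0.444, 0.896, -0.002], [-0.0, -0.002, -1.0]], 'wrist_force': [0.515, 0.289, 0.142], 'torque': [-0.007, -0.03, 0.019], 'opening': 0.088}
top {'K': array([[597.53639397,   0.        , 320.48317739],
       [  0.        , 597.53639397, 241.57230315],
       [  0.        ,   0.        ,   1.        ]]), 'R': array([[ 0.02539801, -0.99961732,  0.01096179],
       [-0.99877544, -0.02583927, -0.04218948],
       [ 0.04245658, -0.00987684, -0.99904949]]), 't': array([0.02623296, 0.5507858 , 1.33083749])}
side {'K': array([[533.71697898,   0.        , 314.27765159],
       [  0.        , 533.71697898, 246.59689471],
       [  0.        ,   0.        ,   1.        ]]), 'R': array([[-0.98417443, -0.17702475, -0.00793295],
       [-0.08795191,  0.52685554, -0.84539204],
       [ 0.15383483, -0.83131551, -0.53408741]]), 't': array([0.5505525 , 0.11079387, 1.11803625])}
```

View pics/top0.png

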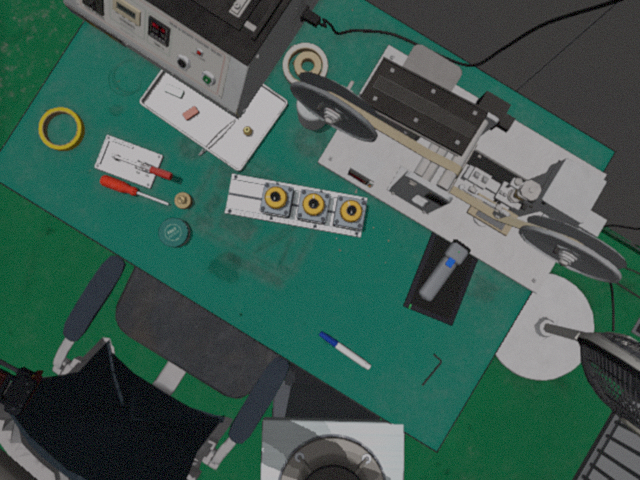

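View pics/side0.png

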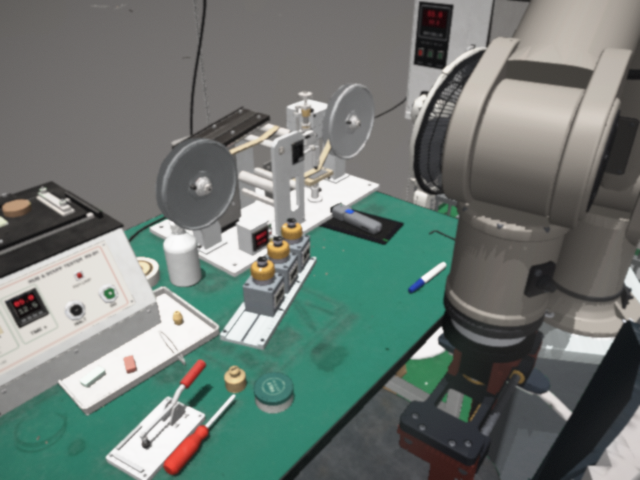

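```bash
cat >h.py <<'E'
import numpy as np,cv2
from plant import robot
def cam(n):
    c=robot.camera_info(n);return c["K"],c["R"],c["t"]
def ray(n,uv,z):
    K,R,t=cam(n);uv=np.atleast_2d(uv).astype(float)
    C=-R.T@t;d=np.c_[uv,np.ones(len(uv))]@np.linalg.inv(K).T@R
    return C+d*((z-C[2])/d[:,2])[:,None]
def proj(n,X):
    K,R,t=cam(n);p=(np.atleast_2d(X)@R.T+t)@K.T;return p[:,:2]/p[:,2:]
def cloud(n,d):
    K,R,t=cam(n);v,u=np.mgrid[:480,:640];P=np.stack([(u-K[0,2])*d/K[0,0],(v-K[1,2])*d/K[1,1],d],-1)
    return (P-t)@R
E
python3 - <<'E'
from h import *
p=cv2.imread("pics/top0.png");d=np.load("pics/top0.npy");P=cloud("top",d)
s=cv2.imread("pics/side0.png")
a=cv2.resize(p[165:245,220:380],None,fx=5,fy=5,interpolation=2)[:400]
b=cv2.resize(p[225:330,400:480],None,fx=5,fy=5,interpolation=2)
c=cv2.resize(s[200:350,220:410],None,fx=2,fy=2,interpolation=2)
im=np.zeros((600,800,3),np.uint8);im[:280,:560]=cv2.resize(p[165:245,220:380],(560,280),interpolation=2)
im[290:590,:229]=cv2.resize(p[225:330,400:480],(229,300),interpolation=2);im[290:590,240:620]=c
cv2.imwrite("pics/c1.png",im)
hsv=cv2.cvtColor(p,cv2.COLOR_BGR2HSV)
m=cv2.inRange(hsv,(15,90,90),(32,255,255))
n,l,st,ce=cv2.connectedComponentsWithStats(m)
for i in range(1,n):
    if st[i,4]>60:
        z=P[l==i][:,2];print(st[i],ce[i],np.percentile(z,[5,50,95]).round(4),np.median(P[l==i],0).round(4))
for u,v in[(277,196),(314,204),(352,210),(443,270),(430,295),(458,250),(240,190),(174,232),(420,300),(250,260),(460,310)]:
    print(u,v,P[v,u].round(4))
E
```

```text
[ 38 107  44  43 563] [ 59.77442274 128.04440497] [0.0177 0.0225 0.0273] [0.7881 0.6284 0.0225]
[265 187  22  22 297] [275.39057239 197.38383838] [0.1037 0.1078 0.1182] [0.6341 0.1369 0.1078]
[303 194  22  22 287] [312.93728223 204.18466899] [0.1025 0.1071 0.1166] [0.6225 0.0587 0.1071]
[340 200  22  22 305] [350.47868852 210.86557377] [0.1028 0.1075 0.12  ] [ 0.6099 -0.0191  0.1075]
277 196 [0.6367 0.1334 0.1253]
314 204 [0.6225 0.0568 0.1228]
352 210 [ 0.612  -0.0219  0.1245]
443 270 [ 0.4931 -0.2319  0.0329]
430 295 [ 0.4372 -0.2047  0.0293]
458 250 [ 0.5381 -0.2636  0.0364]
240 190 [0.6619 0.2249 0.008 ]
174 232 [0.5622 0.3659 0.0256]
420 300 [ 0.4243 -0.1871  0.005 ]
250 260 [ 0.5047  0.1989 -0.0042]
460 310 [ 4.038e-01 -2.790e-01 -2.000e-04]
```

View pics/c1.png

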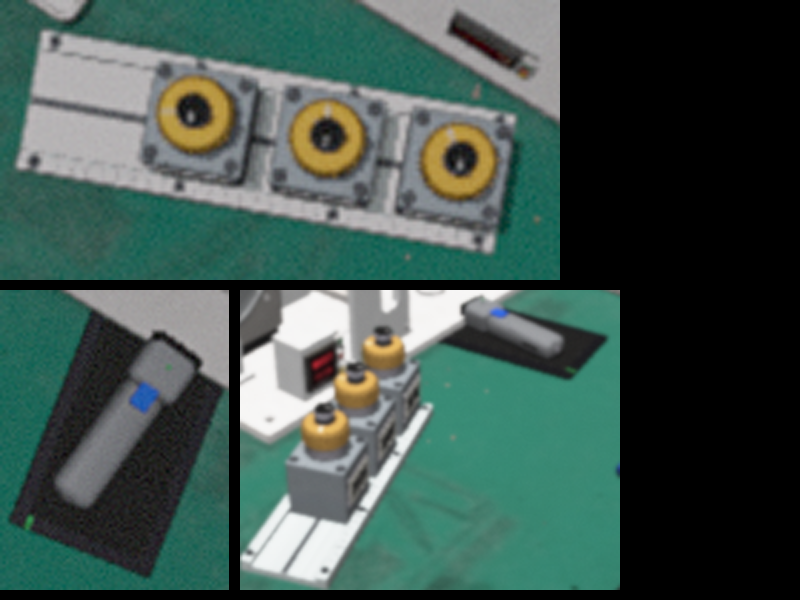

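```bash
cat >>h.py <<'E'
def nuts(p,n="top",z=0.108):
    m=cv2.inRange(cv2.cvtColor(p,cv2.COLOR_BGR2HSV),(15,90,90),(32,255,255))
    o=[]
    for c in cv2.findContours(m,0,2)[0]:
        if 200<cv2.contourArea(c)<450:
            e=cv2.fitEllipse(c);o.append((*e[0],*e[1]))
    o=np.array(sorted(o));return o,ray(n,o[:,:2],z)
E
python3 - <<'E'
from h import *
p=cv2.imread("pics/top0.png");d=np.load("pics/top0.npy");P=cloud("top",d)
o,X=nuts(p);print(o.round(1),X.round(4),np.diff(X,axis=0))
# spindle tops: dark within
g=cv2.cvtColor(p,cv2.COLOR_BGR2GRAY)
for u,v,*_ in o:
    u0,v0=int(u)-7,int(v)-7;w=(g[v0:v0+15,u0:u0+15]<70);vv,uu=np.nonzero(w);print(ray("top",[[u0+uu.mean(),v0+vv.mean()]],.124).round(4),w.sum())
# rail edges
hsv=cv2.cvtColor(p,cv2.COLOR_BGR2HSV)
bench=P[(abs(P[...,0]-.5)<.05)&(abs(P[...,1]-.2)<.05)][:,2];print("bench z",np.median(bench))
for y in (.137,.0587,-.0191):
    pass
# block top: ring 27-31mm from nut
for x in X:
    r=np.hypot(P[...,0]-x[0],P[...,1]-x[1]);k=(r>.027)&(r<.031);z=P[k][:,2];print("blk",np.median(z),"nuttop",np.median(P[(r>.013)&(r<.019)][:,2]),"pad",np.median(P[r<.005][:,2]))
# dark pad
K,R,t=cam("top")
m=cv2.inRange(hsv,(0,0,0),(180,255,60));mm=np.zeros_like(m);mm[225:335,395:485]=m[225:335,395:485]
c=max(cv2.findContours(mm,0,2)[0],key=cv2.contourArea);b=cv2.boxPoints(cv2.minAreaRect(c));print(b,ray("top",b,.006).round(4))
# surroundings heights near scanner
for x in np.arange(.66,.36,-.03):
    print(round(x,2),[ (lambda q:round(float(P[int(q[1]),int(q[0]),2]),3))(proj("top",[[x,y,.0]])[0]) for y in np.arange(-.08,-.42,-.03)])
E
```

```text
[[275.3 197.1  21.   21.1]
 [313.  203.8  20.7  21. ]
 [350.6 210.7  21.1  21.2]] [[ 0.6363  0.1381  0.108 ]
 [ 0.6243  0.059   0.108 ]
 [ 0.6121 -0.02    0.108 ]] [[-0.01194417 -0.0790947   0.        ]
 [-0.01220582 -0.07897705  0.        ]]
[[0.6368 0.1375 0.124 ]] 63
[[0.6242 0.0581 0.124 ]] 64
[[ 0.6123 -0.0203  0.124 ]] 59
bench z -0.0009748194644698198
blk 0.07371870308974662 nuttop 0.10790017601918124 pad 0.12290674814003788
blk 0.07313963556581135 nuttop 0.107296347549296 pad 0.12415537331634087
blk 0.07316762922246016 nuttop 0.10773882335912496 pad 0.12242582868305919
[[402.21332 305.9263 ]
 [432.11444 230.17676]
 [481.4757  249.66147]
 [451.5746  325.411  ]] [[ 0.4101 -0.1471  0.006 ]
 [ 0.5825 -0.2115  0.006 ]
 [ 0.5413 -0.3241  0.006 ]
 [ 0.3692 -0.2591  0.006 ]]
0.66 [0.017, 0.02, 0.052, 0.132, 0.212, 0.256, 0.018, 0.113, 0.169, 0.019, 0.218, 0.266]
0.63 [-0.002, -0.005, 0.022, 0.019, 0.066, 0.017, 0.017, 0.015, 0.11, 0.114, 0.176, 0.061]
0.6 [-0.0, -0.005, 0.004, 0.0, 0.016, 0.02, 0.019, 0.015, 0.03, 0.101, 0.092, 0.148]
0.57 [0.002, -0.003, -0.003, -0.006, -0.001, 0.007, 0.02, 0.026, 0.022, 0.023, 0.02, 0.024]
0.54 [-0.001, 0.001, 0.004, 0.003, 0.01, 0.004, 0.033, 0.036, 0.023, 0.019, 0.02, 0.023]
0.51 [-0.002, -0.003, -0.002, -0.001, 0.003, 0.017, 0.036, 0.007, 0.001, 0.021, 0.016, 0.015]
0.48 [0.001, -0.001, 0.002, -0.002, 0.001, 0.032, 0.006, 0.002, 0.001, -0.004, -0.001, 0.021]
0.45 [0.001, 0.001, -0.0, 0.007, 0.036, 0.032, 0.007, 0.002, 0.002, 0.003, -0.004, 0.003]
0.42 [0.001, 0.002, -0.001, -0.001, 0.005, 0.004, 0.007, -0.002, 0.003, -0.002, -0.003, 0.002]
0.39 [-0.005, -0.001, -0.003, 0.003, -0.003, 0.004, 0.005, -0.001, -0.002, -0.002, 0.0, 0.0]
0.36 [0.003, 0.001, 0.004, -0.005, -0.002, -0.002, -0.001, 0.0, -0.002, -0.006, 0.001, -0.725]
```

Call:
{"op": "step_arm", "data": {"steps": [{"tx": -3.4,"ty": -1.78,"fingers": 0.27},{"tx": -3.4,"ty": -1.78,"fingers": 0.27},{"tx": -3.4,"ty": -1.78,"fingers": 0.27},{"tx": -3.4,"ty": -1.78,"fingers": 0.27},{"tx": -3.4,"ty": -1.78,"fingers": 0.27},{"tx": -3.4,"ty": -1.78,"fingers": 0.27},{"tx": -3.4,"ty": -1.78,"fingers": 0.27},{"tx": -3.4,"ty": -1.78,"fingers": 0.27},{"tx": -3.4,"ty": -1.78,"fingers": 0.27},{"tx": -3.4,"ty": -1.78,"fingers": 0.27},{"tx": -3.4,"ty": -1.78,"fingers": 0.27},{"tx": -3.4,"ty": -1.78,"fingers": 0.27},{"tx": -3.4,"ty": -1.78,"fingers": 0.27},{"tx": -3.4,"ty": -1.78,"fingers": 0.27},{"tx": -3.4,"ty": -1.78,"fingers": 0.27}], "squeeze": 10}}

```text
invalid input
```

```bash
cat >s.py <<'E'
import sys;from h import *
o=robot.get_obs();R=np.array(o["tcp_rot"]);p=np.array(o["position"])
print("j",np.round(o["joint_positions"],1),"p",p.round(4),"open",o["opening"],"t",o["time_s"]);print(R.round(3).tolist(),"F",np.round(o["wrist_force"],2),"T",np.round(o["torque"],3))
a=[float(x) for x in sys.argv[1:]]
if a: print("tool shift cm",(R.T@(np.array(a[:3])-p)*100).round(2))
E
python3 s.py 0.6365 0.1378 0.14
```

```text
j [-69.8  27.4   1.3  89.2  -0.7  63.6  -4.8] p [0.2993 0.6044 0.2218] open 0.08768702801163782 t 0.1
[[-0.896, 0.444, -0.001], [0.444, 0.896, -0.001], [-0.0, -0.002, -1.0]] F [ 0.38  0.04 -0.05] T [ 0.014 -0.028  0.013]
tool shift cm [-50.92 -26.84   8.23]
```

Call:
{"op": "step_arm", "data": {"steps": [{"wx": 0,"wy": 0,"wz": 0,"tx": -3.4,"ty": -1.78,"tz": 0,"fingers": 0.27},{"wx": 0,"wy": 0,"wz": 0,"tx": -3.4,"ty": -1.78,"tz": 0,"fingers": 0.27},{"wx": 0,"wy": 0,"wz": 0,"tx": -3.4,"ty": -1.78,"tz": 0,"fingers": 0.27},{"wx": 0,"wy": 0,"wz": 0,"tx": -3.4,"ty": -1.78,"tz": 0,"fingers": 0.27},{"wx": 0,"wy": 0,"wz": 0,"tx": -3.4,"ty": -1.78,"tz": 0,"fingers": 0.27},{"wx": 0,"wy": 0,"wz": 0,"tx": -3.4,"ty": -1.78,"tz": 0,"fingers": 0.27},{"wx": 0,"wy": 0,"wz": 0,"tx": -3.4,"ty": -1.78,"tz": 0,"fingers": 0.27},{"wx": 0,"wy": 0,"wz": 0,"tx": -3.4,"ty": -1.78,"tz": 0,"fingers": 0.27},{"wx": 0,"wy": 0,"wz": 0,"tx": -3.4,"ty": -1.78,"tz": 0,"fingers": 0.27},{"wx": 0,"wy": 0,"wz": 0,"tx": -3.4,"ty": -1.78,"tz": 0,"fingers": 0.27},{"wx": 0,"wy": 0,"wz": 0,"tx": -3.4,"ty": -1.78,"tz": 0,"fingers": 0.27},{"wx": 0,"wy": 0,"wz": 0,"tx": -3.4,"ty": -1.78,"tz": 0,"fingers": 0.27}], "squeeze": 10}}

```text
time_s: 1.1
position: [0.5721, 0.2264, 0.2145]
tcp_rot: [[-0.906, 0.424, -0.012], [0.424, 0.906, -0.003], [0.009, -0.008, -1.0]]
wrist_force: [0.7, 0.3, -0.7]
opening: 0.0638
```

```bash
python3 s.py 0.6365 0.1378 0.14
```

```text
j [-34.   22.6   8.8  98.1  -4.   60.3  41.1] p [0.5721 0.2264 0.2145] open 0.06378684206638863 t 1.1
[[-0.906, 0.424, -0.012], [0.424, 0.906, -0.003], [0.009, -0.008, -1.0]] F [ 0.73  0.32 -0.74] T [-0.021 -0.034  0.024]
tool shift cm [-9.66 -5.23  7.4 ]
```

Call:
{"op": "step_arm", "data": {"steps": [{"wx": -0.2,"wy": -0.25,"wz": 0,"tx": -3.2,"ty": -1.75,"tz": 0.5,"fingers": 0.27},{"wx": -0.2,"wy": -0.25,"wz": 0,"tx": -3.2,"ty": -1.75,"tz": 0.5,"fingers": 0.27},{"wx": 0,"wy": 0,"wz": 0,"tx": -3.2,"ty": -1.75,"tz": 0.5,"fingers": 0.27},{"wx": 0,"wy": 0,"wz": -7,"tx": 0,"ty": 0,"tz": 0.3,"fingers": 0.27},{"wx": 0,"wy": 0,"wz": -7,"tx": 0,"ty": 0,"tz": 0.3,"fingers": 0.27},{"wx": 0,"wy": 0,"wz": -7,"tx": 0,"ty": 0,"tz": 0.3,"fingers": 0.27},{"wx": 0,"wy": 0,"wz": -7,"tx": 0,"ty": 0,"tz": 0.3,"fingers": 0.27},{"wx": 0,"wy": 0,"wz": -7,"tx": 0,"ty": 0,"tz": 0.3,"fingers": 0.27},{"wx": 0,"wy": 0,"wz": -7,"tx": 0,"ty": 0,"tz": 0.3,"fingers": 0.27},{"wx": 0,"wy": 0,"wz": -7,"tx": 0,"ty": 0,"tz": 0.3,"fingers": 0.27},{"wx": 0,"wy": 0,"wz": -7,"tx": 0,"ty": 0,"tz": 0.3,"fingers": 0.27},{"wx": 0,"wy": 0,"wz": -7,"tx": 0,"ty": 0,"tz": 0.3,"fingers": 0.27},{"wx": 0,"wy": 0,"wz": -7,"tx": 0,"ty": 0,"tz": 0.3,"fingers": 0.27},{"wx": 0,"wy": 0,"wz": -7,"tx": 0,"ty": 0,"tz": 0.3,"fingers": 0.27},{"wx": 0,"wy": 0,"wz": -7,"tx": 0,"ty": 0,"tz": 0.3,"fingers": 0.27},{"wx": 0,"wy": 0,"wz": -7,"tx": 0,"ty": 0,"tz": 0.3,"fingers": 0.27},{"wx": 0,"wy": 0,"wz": 0,"tx": 0,"ty": 0,"tz": 0,"fingers": 0.27}], "squeeze": 10}}

```text
time_s: 2.52
position: [0.6398, 0.1141, 0.1493]
tcp_rot: [[-0.38, -0.925, -0.012], [-0.925, 0.381, -0.012], [0.015, 0.006, -1.0]]
wrist_force: [-0.6, -0.2, -0.7]
opening: 0.0643
```

```bash
cat >>s.py <<'E'
w=R.T@np.cross(R[:,2],[0,0,-1]);print("tilt fix deg",np.degrees(w).round(2),"tool y yaw",np.degrees(np.arctan2(R[1,1],R[0,1])).round(1))
E
python3 s.py 0.6365 0.1378 0.135
```

```text
j [ -8.6  29.9 -10.1  95.4   6.6  56.1 136.5] p [0.6398 0.1141 0.1493] open 0.06431129375252839 t 2.5167
[[-0.38, -0.925, -0.012], [-0.925, 0.381, -0.012], [0.015, 0.006, -1.0]] F [-0.6  -0.21 -0.67] T [0.154 0.122 0.008]
tool shift cm [-2.08  1.2   1.41]
tilt fix deg [ 0.36 -0.87  0.  ] tool y yaw 157.6
```

Call:
{"op": "step_arm", "data": {"steps": [{"wx": 0.18,"wy": -0.4,"wz": 0,"tx": -1.0,"ty": 0.6,"tz": 0,"fingers": 0.27},{"wx": 0.18,"wy": -0.4,"wz": 0,"tx": -1.0,"ty": 0.6,"tz": 0,"fingers": 0.27},{"wx": 0,"wy": 0,"wz": -6,"tx": 0,"ty": 0,"tz": 0,"fingers": 0.27},{"wx": 0,"wy": 0,"wz": -6,"tx": 0,"ty": 0,"tz": 0,"fingers": 0.27},{"wx": 0,"wy": 0,"wz": -6,"tx": 0,"ty": 0,"tz": 0,"fingers": 0.27},{"wx": 0,"wy": 0,"wz": -4,"tx": 0,"ty": 0,"tz": 0,"fingers": 0.27},{"wx": 0,"wy": 0,"wz": 0,"tx": 0,"ty": 0,"tz": 0,"fingers": 0.27},{"wx": 0,"wy": 0,"wz": 0,"tx": 0,"ty": 0,"tz": 0,"fingers": 0.27}], "squeeze": 10}}

```text
time_s: 3.18
position: [0.6334, 0.1484, 0.1492]
tcp_rot: [[-0.008, -1.0, 0.0], [-1.0, 0.008, 0.004], [-0.004, -0.0, -1.0]]
wrist_force: [-1.3, 0.2, -0.6]
opening: 0.0642
```

```bash
python3 s.py 0.6365 0.1378 0.083
```

```text
j [ -7.2  30.  -15.8  95.7   9.2  55.4 153.4] p [0.6334 0.1484 0.1492] open 0.06419813880256238 t 3.1833
[[-0.008, -1.0, 0.0], [-1.0, 0.008, 0.004], [-0.004, -0.0, -1.0]] F [-1.28  0.23 -0.64] T [0.116 0.03  0.019]
tool shift cm [ 1.09 -0.32  6.61]
tilt fix deg [-0.02  0.25 -0.  ] tool y yaw 179.5
```

Call:
{"op": "step_arm", "data": {"steps": [{"wx": 0,"wy": 0.25,"wz": 0,"tx": 1.05,"ty": -0.3,"tz": 0,"fingers": 0.27},{"wx": 0,"wy": 0,"wz": 0,"tx": 0,"ty": 0,"tz": 0.5,"fingers": 0.27},{"wx": 0,"wy": 0,"wz": 0,"tx": 0,"ty": 0,"tz": 0.5,"fingers": 0.27},{"wx": 0,"wy": 0,"wz": 0,"tx": 0,"ty": 0,"tz": 0,"fingers": 0.27},{"wx": 0,"wy": 0,"wz": 0,"tx": 0,"ty": 0,"tz": 0,"fingers": 0.27}], "squeeze": 10}}

```text
time_s: 3.6
position: [0.6363, 0.1382, 0.1383]
tcp_rot: [[-0.017, -1.0, 0.001], [-1.0, 0.017, -0.0], [0.0, -0.001, -1.0]]
wrist_force: [-0.6, 1.3, -0.2]
opening: 0.064
```

```bash
python3 s.py 0.6365 0.1378 0.083
```

```text
j [ -6.7  30.7 -15.3  96.1   9.6  54.4 153.4] p [0.6363 0.1382 0.1383] open 0.06401603464976272 t 3.6
[[-0.017, -1.0, 0.001], [-1.0, 0.017, -0.0], [0.0, -0.001, -1.0]] F [-0.63  1.3  -0.15] T [0.055 0.059 0.037]
tool shift cm [ 0.04 -0.01  5.53]
tilt fix deg [-0.06 -0.02 -0.  ] tool y yaw 179.0
```

Call:
{"op": "step_arm", "data": {"steps": [{"wx": 0,"wy": 0,"wz": 0,"tx": 0.03,"ty": 0,"tz": 0.8,"fingers": 0.27},{"wx": 0,"wy": 0,"wz": 0,"tx": 0,"ty": 0,"tz": 0.8,"fingers": 0.27},{"wx": 0,"wy": 0,"wz": 0,"tx": 0,"ty": 0,"tz": 0.8,"fingers": 0.27},{"wx": 0,"wy": 0,"wz": 0,"tx": 0,"ty": 0,"tz": 0.8,"fingers": 0.27},{"wx": 0,"wy": 0,"wz": 0,"tx": 0,"ty": 0,"tz": 0.8,"fingers": 0.27},{"wx": 0,"wy": 0,"wz": 0,"tx": 0,"ty": 0,"tz": 0.5,"fingers": 0.27},{"wx": 0,"wy": 0,"wz": 0,"tx": 0,"ty": 0,"tz": 0.3,"fingers": 0.27},{"wx": 0,"wy": 0,"wz": 0,"tx": 0,"ty": 0,"tz": 0,"fingers": 0.27},{"wx": 0,"wy": 0,"wz": 0,"tx": 0,"ty": 0,"tz": 0,"fingers": 0.27}], "squeeze": 10}}

```text
time_s: 4.35
position: [0.6351, 0.1376, 0.0829]
tcp_rot: [[-0.018, -1.0, -0.002], [-1.0, 0.018, -0.001], [0.001, 0.002, -1.0]]
wrist_force: [0.1, 0.7, 0.4]
opening: 0.0641
```

```bash
python3 s.py 0.6365 0.1378 0.083
```

```text
j [ -7.2  34.4 -14.6  98.2  10.9  49.  152.3] p [0.6351 0.1376 0.0829] open 0.06413314265531397 t 4.35
[[-0.018, -1.0, -0.002], [-1.0, 0.018, -0.001], [0.001, 0.002, -1.0]] F [0.12 0.74 0.4 ] T [ 0.119  0.052 -0.043]
tool shift cm [-0.02 -0.14 -0.01]
tilt fix deg [ 0.13 -0.06 -0.  ] tool y yaw 179.0
```

Call:
{"op": "step_arm", "data": {"steps": [{"wx": 0.1,"wy": 0,"wz": 0,"tx": 0,"ty": -0.13,"tz": -0.05,"fingers": 0.35},{"wx": 0,"wy": 0,"wz": 0,"tx": 0,"ty": 0,"tz": 0,"fingers": 0.4},{"wx": 0,"wy": 0,"wz": 0,"tx": 0,"ty": 0,"tz": 0,"fingers": 0.5},{"wx": 0,"wy": 0,"wz": 0,"tx": 0,"ty": 0,"tz": 0,"fingers": 0.6},{"wx": 0,"wy": 0,"wz": 0,"tx": 0,"ty": 0,"tz": 0,"fingers": 0.6},{"wx": 0,"wy": 0,"wz": 0,"tx": 0,"ty": 0,"tz": 0,"fingers": 0.6}], "squeeze": 10}}

```text
time_s: 4.85
position: [0.6378, 0.1378, 0.0844]
tcp_rot: [[-0.018, -1.0, 0.002], [-1.0, 0.018, -0.0], [0.0, -0.002, -1.0]]
wrist_force: [1.6, -0.2, -2.2]
opening: 0.0477
```

```bash
python3 s.py 0.6365 0.1378 0.083
```

```text
j [ -7.2  34.4 -14.6  98.   11.   48.9 152.4] p [0.6378 0.1378 0.0844] open 0.047709638306915186 t 4.85
[[-0.018, -1.0, 0.002], [-1.0, 0.018, -0.0], [0.0, -0.002, -1.0]] F [ 1.59 -0.24 -2.15] T [0.135 0.006 0.003]
tool shift cm [0.01 0.13 0.14]
tilt fix deg [-0.14 -0.01 -0.  ] tool y yaw 178.9
```

Call:
{"op": "step_arm", "data": {"steps": [{"wx": 0,"wy": 0,"wz": 5,"tx": 0,"ty": 0,"tz": 0.006,"fingers": 0.6},{"wx": 0,"wy": 0,"wz": 6,"tx": 0,"ty": 0,"tz": 0.006,"fingers": 0.6},{"wx": 0,"wy": 0,"wz": 6,"tx": 0,"ty": 0,"tz": 0.006,"fingers": 0.6},{"wx": 0,"wy": 0,"wz": 6,"tx": 0,"ty": 0,"tz": 0.006,"fingers": 0.6},{"wx": 0,"wy": 0,"wz": 6,"tx": 0,"ty": 0,"tz": 0.006,"fingers": 0.6},{"wx": 0,"wy": 0,"wz": 6,"tx": 0,"ty": 0,"tz": 0.006,"fingers": 0.6},{"wx": 0,"wy": 0,"wz": 6,"tx": 0,"ty": 0,"tz": 0.006,"fingers": 0.6},{"wx": 0,"wy": 0,"wz": 6,"tx": 0,"ty": 0,"tz": 0.006,"fingers": 0.6},{"wx": 0,"wy": 0,"wz": 6,"tx": 0,"ty": 0,"tz": 0.006,"fingers": 0.6},{"wx": 0,"wy": 0,"wz": 6,"tx": 0,"ty": 0,"tz": 0.006,"fingers": 0.6}], "squeeze": 10}}

```text
time_s: 5.68
position: [0.6377, 0.1379, 0.0837]
tcp_rot: [[-0.888, -0.459, 0.003], [-0.459, 0.888, 0.001], [-0.003, -0.0, -1.0]]
wrist_force: [0.7, 0.1, -2.7]
opening: 0.0478
```

```bash
python3 s.py 0.6365 0.1378 0.083
```

```text
j [-18.   33.6   0.5  98.9  -0.4  47.4 100. ] p [0.6377 0.1379 0.0837] open 0.04780854852468457 t 5.6833
[[-0.888, -0.459, 0.003], [-0.459, 0.888, 0.001], [-0.003, -0.0, -1.0]] F [ 0.72  0.06 -2.7 ] T [ 0.12  -0.155  0.068]
tool shift cm [0.11 0.04 0.07]
tilt fix deg [-0.01  0.16  0.  ] tool y yaw 117.3
```

Call:
{"op": "step_arm", "data": {"steps": [{"wx": 0,"wy": 0,"wz": 6,"tx": 0,"ty": 0,"tz": 0.006,"fingers": 0.6},{"wx": 0,"wy": 0,"wz": 6,"tx": 0,"ty": 0,"tz": 0.006,"fingers": 0.6},{"wx": 0,"wy": 0,"wz": 6,"tx": 0,"ty": 0,"tz": 0.006,"fingers": 0.6},{"wx": 0,"wy": 0,"wz": 6,"tx": 0,"ty": 0,"tz": 0.006,"fingers": 0.6},{"wx": 0,"wy": 0,"wz": 6,"tx": 0,"ty": 0,"tz": 0.006,"fingers": 0.6},{"wx": 0,"wy": 0,"wz": 6,"tx": 0,"ty": 0,"tz": 0.006,"fingers": 0.6},{"wx": 0,"wy": 0,"wz": 6,"tx": 0,"ty": 0,"tz": 0.006,"fingers": 0.6},{"wx": 0,"wy": 0,"wz": 6,"tx": 0,"ty": 0,"tz": 0.006,"fingers": 0.6},{"wx": 0,"wy": 0,"wz": 6,"tx": 0,"ty": 0,"tz": 0.006,"fingers": 0.6},{"wx": 0,"wy": 0,"wz": 6,"tx": 0,"ty": 0,"tz": 0.006,"fingers": 0.6},{"wx": 0,"wy": 0,"wz": 6,"tx": 0,"ty": 0,"tz": 0.006,"fingers": 0.6},{"wx": 0,"wy": 0,"wz": 6,"tx": 0,"ty": 0,"tz": 0.006,"fingers": 0.6},{"wx": 0,"wy": 0,"wz": 6,"tx": 0,"ty": 0,"tz": 0.006,"fingers": 0.6},{"wx": 0,"wy": 0,"wz": 6,"tx": 0,"ty": 0,"tz": 0.006,"fingers": 0.6},{"wx": 0,"wy": 0,"wz": 6,"tx": 0,"ty": 0,"tz": 0.006,"fingers": 0.6}], "squeeze": 10}}

```text
time_s: 6.93
position: [0.6379, 0.1381, 0.0827]
tcp_rot: [[-0.389, 0.921, 0.005], [0.921, 0.389, 0.001], [-0.001, 0.005, -1.0]]
wrist_force: [0.9, -1.0, -2.9]
opening: 0.0478
```

```bash
python3 s.py 0.6365 0.1378 0.083
```

```text
j [-35.1  35.8  24.6 100.3 -19.2  47.8  21.3] p [0.6379 0.1381 0.0827] open 0.04780955445745861 t 6.9333
[[-0.389, 0.921, 0.005], [0.921, 0.389, 0.001], [-0.001, 0.005, -1.0]] F [ 0.9  -1.03 -2.86] T [-0.284 -0.213  0.004]
tool shift cm [ 0.02 -0.14 -0.03]
tilt fix deg [ 0.28  0.03 -0.  ] tool y yaw 22.9
```

Call:
{"op": "step_arm", "data": {"steps": [{"wx": 0.15,"wy": 0,"wz": 6,"tx": 0,"ty": 0,"tz": 0.006,"fingers": 0.6},{"wx": 0.15,"wy": 0,"wz": 6,"tx": 0,"ty": 0,"tz": 0.006,"fingers": 0.6},{"wx": 0,"wy": 0,"wz": 6,"tx": 0,"ty": 0,"tz": 0.006,"fingers": 0.6},{"wx": 0,"wy": 0,"wz": 6,"tx": 0,"ty": 0,"tz": 0.006,"fingers": 0.6},{"wx": 0,"wy": 0,"wz": 6,"tx": 0,"ty": 0,"tz": 0.006,"fingers": 0.6},{"wx": 0,"wy": 0,"wz": 6,"tx": 0,"ty": 0,"tz": 0.006,"fingers": 0.6},{"wx": 0,"wy": 0,"wz": 6,"tx": 0,"ty": 0,"tz": 0.006,"fingers": 0.6}], "squeeze": 10}}

```text
time_s: 7.52
position: [0.6379, 0.1381, 0.0822]
tcp_rot: [[0.36, 0.933, 0.001], [0.933, -0.36, -0.0], [-0.0, 0.001, -1.0]]
wrist_force: [0.7, -1.9, -2.2]
opening: 0.0479
```

```bash
python3 s.py 0.6365 0.1378 0.083
```

```text
j [-42.5  38.8  36.  100.6 -28.7  50.1 -14.8] p [0.6379 0.1381 0.0822] open 0.0479260498495588 t 7.5167
[[0.36, 0.933, 0.001], [0.933, -0.36, -0.0], [-0.0, 0.001, -1.0]] F [ 0.74 -1.94 -2.18] T [-0.376 -0.217  0.077]
tool shift cm [-0.08 -0.13 -0.08]
tilt fix deg [0.05 0.01 0.  ] tool y yaw -21.1
```

Call:
{"op": "step_arm", "data": {"steps": [{"wx": 0,"wy": 0,"wz": 6,"tx": 0,"ty": 0,"tz": 0.006,"fingers": 0.6},{"wx": 0,"wy": 0,"wz": 6,"tx": 0,"ty": 0,"tz": 0.006,"fingers": 0.6},{"wx": 0,"wy": 0,"wz": 6,"tx": 0,"ty": 0,"tz": 0.006,"fingers": 0.6},{"wx": 0,"wy": 0,"wz": 6,"tx": 0,"ty": 0,"tz": 0.006,"fingers": 0.6},{"wx": 0,"wy": 0,"wz": 6,"tx": 0,"ty": 0,"tz": 0.006,"fingers": 0.6},{"wx": 0,"wy": 0,"wz": 6,"tx": 0,"ty": 0,"tz": 0.006,"fingers": 0.6}], "squeeze": 10}}

```text
time_s: 8.02
position: [0.638, 0.138, 0.0818]
tcp_rot: [[0.856, 0.517, 0.002], [0.517, -0.856, -0.001], [0.001, 0.002, -1.0]]
wrist_force: [0.4, -1.1, -2.3]
opening: 0.0478
```

```bash
python3 s.py 0.6365 0.1378 0.083
```

```text
j [-48.2  42.3  45.5 101.  -37.   52.7 -45.7] p [0.638  0.138  0.0818] open 0.04775764159814458 t 8.0167
[[0.856, 0.517, 0.002], [0.517, -0.856, -0.001], [0.001, 0.002, -1.0]] F [ 0.36 -1.05 -2.33] T [-0.437 -0.11   0.066]
tool shift cm [-0.14 -0.06 -0.12]
tilt fix deg [ 0.09 -0.06 -0.  ] tool y yaw -58.8
```

Call:
{"op": "step_arm", "data": {"steps": [{"wx": 0,"wy": 0,"wz": 6,"tx": 0,"ty": 0,"tz": 0.006,"fingers": 0.6},{"wx": 0,"wy": 0,"wz": 6,"tx": 0,"ty": 0,"tz": 0.006,"fingers": 0.6},{"wx": 0,"wy": 0,"wz": 6,"tx": 0,"ty": 0,"tz": 0.006,"fingers": 0.6},{"wx": 0,"wy": 0,"wz": 6,"tx": 0,"ty": 0,"tz": 0.006,"fingers": 0.6},{"wx": 0,"wy": 0,"wz": 6,"tx": 0,"ty": 0,"tz": 0.006,"fingers": 0.6},{"wx": 0,"wy": 0,"wz": 6,"tx": 0,"ty": 0,"tz": 0.006,"fingers": 0.6}], "squeeze": 10}}

```text
time_s: 8.52
position: [0.638, 0.1379, 0.0814]
tcp_rot: [[0.994, -0.114, 0.002], [-0.114, -0.994, -0.001], [0.002, 0.001, -1.0]]
wrist_force: [0.5, -1.6, -1.7]
opening: 0.0477
```

```bash
python3 s.py 0.6365 0.1378 0.083
```

```text
j [-53.   46.7  54.4 101.3 -45.1  56.5 -76.8] p [0.638  0.1379 0.0814] open 0.04774644535767574 t 8.5167
[[0.994, -0.114, 0.002], [-0.114, -0.994, -0.001], [0.002, 0.001, -1.0]] F [ 0.48 -1.63 -1.67] T [-0.436 -0.024  0.05 ]
tool shift cm [-0.15  0.03 -0.16]
tilt fix deg [ 0.05 -0.13  0.  ] tool y yaw -96.5
```

Call:
{"op": "step_arm", "data": {"steps": [{"wx": 0,"wy": 0,"wz": 5,"tx": 0,"ty": 0,"tz": 0.005,"fingers": 0.6},{"wx": 0,"wy": 0,"wz": 5,"tx": 0,"ty": 0,"tz": 0.005,"fingers": 0.6},{"wx": 0,"wy": 0,"wz": 5,"tx": 0,"ty": 0,"tz": 0.005,"fingers": 0.6},{"wx": 0,"wy": 0,"wz": 5,"tx": 0,"ty": 0,"tz": 0.005,"fingers": 0.6},{"wx": 0,"wy": 0,"wz": 5,"tx": 0,"ty": 0,"tz": 0,"fingers": 0.6}], "squeeze": 10}}

```text
time_s: 8.93
position: [0.6382, 0.1378, 0.0817]
tcp_rot: [[0.843, -0.538, 0.002], [-0.538, -0.843, -0.002], [0.003, 0.001, -1.0]]
wrist_force: [0.3, -2.0, -0.8]
opening: 0.0474
```

```bash
python3 s.py 0.6365 0.1378 0.083
```

```text
j [-55.6  50.3  60.2 101.4 -50.4  59.7 -98.9] p [0.6382 0.1378 0.0817] open 0.047449740618605234 t 8.9333
[[0.843, -0.538, 0.002], [-0.538, -0.843, -0.002], [0.003, 0.001, -1.0]] F [ 0.32 -1.96 -0.83] T [-0.303  0.155  0.33 ]
tool shift cm [-0.14  0.09 -0.13]
tilt fix deg [ 0.04 -0.17 -0.  ] tool y yaw -122.6
```

Call:
{"op": "step_arm", "data": {"steps": [{"wx": 0,"wy": 0,"wz": 3,"tx": 0,"ty": 0,"tz": 0,"fingers": 0.6},{"wx": 0,"wy": 0,"wz": 3,"tx": 0,"ty": 0,"tz": 0,"fingers": 0.6}], "squeeze": 10}}

```text
time_s: 9.1
position: [0.638, 0.1379, 0.0818]
tcp_rot: [[0.779, -0.627, 0.001], [-0.627, -0.779, -0.003], [0.003, 0.001, -1.0]]
wrist_force: [-0.2, -2.0, 0.4]
opening: 0.0479
```

```bash
python3 s.py 0.6365 0.1378 0.083
```

```text
j [ -56.2   51.1   61.5  101.4  -51.5   60.6 -104.3] p [0.638  0.1379 0.0818] open 0.04790035882874979 t 9.1
[[0.779, -0.627, 0.001], [-0.627, -0.779, -0.003], [0.003, 0.001, -1.0]] F [-0.22 -1.98  0.4 ] T [-0.303  0.13   0.317]
tool shift cm [-0.11  0.1  -0.12]
tilt fix deg [ 0.06 -0.16 -0.  ] tool y yaw -128.8
```

Call:
{"op": "step_arm", "data": {"steps": [{"wx": 0,"wy": 0,"wz": 0,"tx": 0,"ty": 0,"tz": 0,"fingers": 0.27},{"wx": 0,"wy": 0,"wz": 0,"tx": 0,"ty": 0,"tz": 0,"fingers": 0.27},{"wx": 0,"wy": 0,"wz": 0,"tx": 0,"ty": 0,"tz": 0,"fingers": 0.27},{"wx": 0,"wy": 0,"wz": 0,"tx": 0,"ty": 0,"tz": -1,"fingers": 0.27},{"wx": 0,"wy": 0,"wz": 0,"tx": 0,"ty": 0,"tz": -1.5,"fingers": 0.27},{"wx": 0,"wy": 0,"wz": 0,"tx": 0,"ty": 0,"tz": -1.5,"fingers": 0.27},{"wx": 0,"wy": 0,"wz": 0,"tx": 0,"ty": 0,"tz": -1.5,"fingers": 0.27},{"wx": 0,"wy": 0,"wz": 0,"tx": 0,"ty": 0,"tz": -1.0,"fingers": 0.27},{"wx": 0,"wy": 0,"wz": -7,"tx": 0,"ty": 0,"tz": 0,"fingers": 0.27},{"wx": 0,"wy": 0,"wz": -7,"tx": 0,"ty": 0,"tz": 0,"fingers": 0.27},{"wx": 0,"wy": 0,"wz": -7,"tx": 0,"ty": 0,"tz": 0,"fingers": 0.27},{"wx": 0,"wy": 0,"wz": -7,"tx": 0,"ty": 0,"tz": 0,"fingers": 0.27},{"wx": 0,"wy": 0,"wz": -7,"tx": 0,"ty": 0,"tz": 0,"fingers": 0.27},{"wx": 0,"wy": 0,"wz": -7,"tx": 0,"ty": 0,"tz": 0,"fingers": 0.27},{"wx": 0,"wy": 0,"wz": -7,"tx": 0,"ty": 0,"tz": 0,"fingers": 0.27},{"wx": 0,"wy": 0,"wz": -7,"tx": 0,"ty": 0,"tz": 0,"fingers": 0.27},{"wx": 0,"wy": 0,"wz": -7,"tx": 0,"ty": 0,"tz": 0,"fingers": 0.27},{"wx": 0,"wy": 0,"wz": -7,"tx": 0,"ty": 0,"tz": 0,"fingers": 0.27},{"wx": 0,"wy": 0,"wz": -7,"tx": 0,"ty": 0,"tz": 0,"fingers": 0.27},{"wx": 0,"wy": 0,"wz": -7,"tx": 0,"ty": 0,"tz": 0,"fingers": 0.27}], "squeeze": 10}}

```text
time_s: 10.77
position: [0.6435, 0.1367, 0.1738]
tcp_rot: [[0.677, 0.736, 0.02], [0.736, -0.677, 0.003], [0.015, 0.013, -1.0]]
wrist_force: [-0.0, -0.5, -0.3]
opening: 0.0643
```

```bash
python3 s.py 0.6255 0.0587 0.15
```

```text
j [-49.1  34.9  46.6  97.5 -29.   59.1 -35.4] p [0.6435 0.1367 0.1738] open 0.06429261553705588 t 10.7667
[[0.677, 0.736, 0.02], [0.736, -0.677, 0.003], [0.015, 0.013, -1.0]] F [-0.04 -0.49 -0.34] T [-0.051  0.149  0.051]
tool shift cm [-7.    3.92  2.32]
tilt fix deg [ 0.74 -0.88 -0.  ] tool y yaw -42.6
```

Call:
{"op": "step_arm", "data": {"steps": [{"wx": 0.35,"wy": -0.4,"wz": 0,"tx": -2.3,"ty": 1.3,"tz": 0.5,"fingers": 0.27},{"wx": 0.35,"wy": -0.4,"wz": 0,"tx": -2.3,"ty": 1.3,"tz": 0.5,"fingers": 0.27},{"wx": 0,"wy": 0,"wz": 0,"tx": -2.3,"ty": 1.3,"tz": 0.5,"fingers": 0.27},{"wx": 0,"wy": 0,"wz": -7,"tx": 0,"ty": 0,"tz": 0,"fingers": 0.27},{"wx": 0,"wy": 0,"wz": -7,"tx": 0,"ty": 0,"tz": 0,"fingers": 0.27},{"wx": 0,"wy": 0,"wz": -7,"tx": 0,"ty": 0,"tz": 0,"fingers": 0.27},{"wx": 0,"wy": 0,"wz": -7,"tx": 0,"ty": 0,"tz": 0,"fingers": 0.27},{"wx": 0,"wy": 0,"wz": -7,"tx": 0,"ty": 0,"tz": 0,"fingers": 0.27},{"wx": 0,"wy": 0,"wz": -7,"tx": 0,"ty": 0,"tz": 0,"fingers": 0.27},{"wx": 0,"wy": 0,"wz": -7,"tx": 0,"ty": 0,"tz": 0,"fingers": 0.27},{"wx": 0,"wy": 0,"wz": -7,"tx": 0,"ty": 0,"tz": 0,"fingers": 0.27},{"wx": 0,"wy": 0,"wz": -7,"tx": 0,"ty": 0,"tz": 0,"fingers": 0.27},{"wx": 0,"wy": 0,"wz": -7,"tx": 0,"ty": 0,"tz": 0,"fingers": 0.27},{"wx": 0,"wy": 0,"wz": -7,"tx": 0,"ty": 0,"tz": 0,"fingers": 0.27},{"wx": 0,"wy": 0,"wz": -7,"tx": 0,"ty": 0,"tz": 0,"fingers": 0.27},{"wx": 0,"wy": 0,"wz": -7,"tx": 0,"ty": 0,"tz": 0,"fingers": 0.27},{"wx": 0,"wy": 0,"wz": -7,"tx": 0,"ty": 0,"tz": 0,"fingers": 0.27},{"wx": 0,"wy": 0,"wz": -7,"tx": 0,"ty": 0,"tz": 0,"fingers": 0.27},{"wx": 0,"wy": 0,"wz": -7,"tx": 0,"ty": 0,"tz": 0,"fingers": 0.27},{"wx": 0,"wy": 0,"wz": -7,"tx": 0,"ty": 0,"tz": 0,"fingers": 0.27}], "squeeze": 10}}

```text
time_s: 12.43
position: [0.6332, 0.0403, 0.1872]
tcp_rot: [[-0.984, 0.178, 0.032], [0.178, 0.984, -0.007], [-0.033, -0.001, -0.999]]
wrist_force: [-0.6, -0.9, -0.0]
opening: 0.0639
```

```bash
python3 s.py 0.6255 0.0587 0.15
```

```text
j [-22.6  25.1  17.3  99.5  -8.1  54.9  77.4] p [0.6332 0.0403 0.1872] open 0.06393873959846408 t 12.4333
[[-0.984, 0.178, 0.032], [0.178, 0.984, -0.007], [-0.033, -0.001, -0.999]] F [-0.63 -0.95 -0.05] T [0.055 0.017 0.011]
tool shift cm [1.21 1.68 3.68]
tilt fix deg [-0.08  1.87 -0.  ] tool y yaw 79.8
```

Call:
{"op": "step_arm", "data": {"steps": [{"wx": 0,"wy": 0.9,"wz": 0,"tx": 0.6,"ty": 0.84,"tz": 0.7,"fingers": 0.27},{"wx": 0,"wy": 0.9,"wz": 0,"tx": 0.6,"ty": 0.84,"tz": 0.7,"fingers": 0.27},{"wx": 0,"wy": 0,"wz": -7,"tx": 0,"ty": 0,"tz": 0.2,"fingers": 0.27},{"wx": 0,"wy": 0,"wz": -7,"tx": 0,"ty": 0,"tz": 0.2,"fingers": 0.27},{"wx": 0,"wy": 0,"wz": -7,"tx": 0,"ty": 0,"tz": 0.2,"fingers": 0.27},{"wx": 0,"wy": 0,"wz": -7,"tx": 0,"ty": 0,"tz": 0.2,"fingers": 0.27},{"wx": 0,"wy": 0,"wz": -7,"tx": 0,"ty": 0,"tz": 0.2,"fingers": 0.27},{"wx": 0,"wy": 0,"wz": -7,"tx": 0,"ty": 0,"tz": 0.2,"fingers": 0.27},{"wx": 0,"wy": 0,"wz": -7,"tx": 0,"ty": 0,"tz": 0.2,"fingers": 0.27},{"wx": 0,"wy": 0,"wz": -7,"tx": 0,"ty": 0,"tz": 0.2,"fingers": 0.27},{"wx": 0,"wy": 0,"wz": -7,"tx": 0,"ty": 0,"tz": 0.2,"fingers": 0.27},{"wx": 0,"wy": 0,"wz": -7,"tx": 0,"ty": 0,"tz": 0,"fingers": 0.27},{"wx": 0,"wy": 0,"wz": -4,"tx": 0,"ty": 0,"tz": 0,"fingers": 0.27},{"wx": 0,"wy": 0,"wz": 0,"tx": 0,"ty": 0,"tz": 0,"fingers": 0.27},{"wx": 0,"wy": 0,"wz": 0,"tx": 0,"ty": 0,"tz": 0,"fingers": 0.27}], "squeeze": 10}}

```text
time_s: 13.68
position: [0.6183, 0.0695, 0.1498]
tcp_rot: [[-0.428, -0.904, -0.017], [-0.904, 0.428, -0.004], [0.011, 0.014, -1.0]]
wrist_force: [-0.1, -0.1, 0.4]
opening: 0.0638
```

```bash
python3 s.py 0.6255 0.0587 0.14
```

```text
j [-11.5  27.2  -0.9  99.7   0.5  54.1 142.1] p [0.6183 0.0695 0.1498] open 0.06379043248369853 t 13.6833
[[-0.428, -0.904, -0.017], [-0.904, 0.428, -0.004], [0.011, 0.014, -1.0]] F [-0.14 -0.12  0.36] T [ 0.174  0.032 -0.04 ]
tool shift cm [ 0.65 -1.13  0.97]
tilt fix deg [ 0.81 -0.62  0.  ] tool y yaw 154.7
```

Call:
{"op": "step_arm", "data": {"steps": [{"wx": 0.4,"wy": -0.3,"wz": -5,"tx": 0,"ty": 0,"tz": 0,"fingers": 0.27},{"wx": 0.4,"wy": -0.3,"wz": -5,"tx": 0,"ty": 0,"tz": 0,"fingers": 0.27},{"wx": 0,"wy": 0,"wz": 0,"tx": 0.8,"ty": -1.0,"tz": 0,"fingers": 0.27},{"wx": 0,"wy": 0,"wz": 0,"tx": 0,"ty": 0,"tz": 0.5,"fingers": 0.27},{"wx": 0,"wy": 0,"wz": 0,"tx": 0,"ty": 0,"tz": 0.5,"fingers": 0.27},{"wx": 0,"wy": 0,"wz": 0,"tx": 0,"ty": 0,"tz": 0,"fingers": 0.27},{"wx": 0,"wy": 0,"wz": 0,"tx": 0,"ty": 0,"tz": 0,"fingers": 0.27}], "squeeze": 10}}

```text
time_s: 14.27
position: [0.6258, 0.0595, 0.1373]
tcp_rot: [[-0.284, -0.959, -0.004], [-0.959, 0.284, 0.0], [0.001, 0.004, -1.0]]
wrist_force: [-0.5, 0.5, 0.0]
opening: 0.064
```

```bash
python3 s.py 0.6255 0.0587 0.0835
```

```text
j [ -9.   28.2  -2.8  99.9   1.6  52.2 151.1] p [0.6258 0.0595 0.1373] open 0.0640174010691797 t 14.2667
[[-0.284, -0.959, -0.004], [-0.959, 0.284, 0.0], [0.001, 0.004, -1.0]] F [-0.48  0.46  0.  ] T [0.129 0.096 0.028]
tool shift cm [ 0.08 -0.01  5.38]
tilt fix deg [ 0.23 -0.07 -0.  ] tool y yaw 163.5
```

Call:
{"op": "step_arm", "data": {"steps": [{"wx": 0.2,"wy": 0,"wz": 0,"tx": 0.06,"ty": -0.02,"tz": 0.8,"fingers": 0.27},{"wx": 0,"wy": 0,"wz": 0,"tx": 0,"ty": -0.02,"tz": 0.8,"fingers": 0.27},{"wx": 0,"wy": 0,"wz": 0,"tx": 0,"ty": -0.02,"tz": 0.8,"fingers": 0.27},{"wx": 0,"wy": 0,"wz": 0,"tx": 0,"ty": -0.02,"tz": 0.8,"fingers": 0.27},{"wx": 0,"wy": 0,"wz": 0,"tx": 0,"ty": -0.02,"tz": 0.8,"fingers": 0.27},{"wx": 0,"wy": 0,"wz": 0,"tx": 0,"ty": -0.02,"tz": 0.5,"fingers": 0.27},{"wx": 0,"wy": 0,"wz": 0,"tx": 0,"ty": 0,"tz": 0.2,"fingers": 0.27},{"wx": 0,"wy": 0,"wz": 0,"tx": 0,"ty": 0,"tz": 0,"fingers": 0.27},{"wx": 0,"wy": 0,"wz": 0,"tx": 0,"ty": 0,"tz": 0,"fingers": 0.4},{"wx": 0,"wy": 0,"wz": 0,"tx": 0,"ty": 0,"tz": 0,"fingers": 0.5},{"wx": 0,"wy": 0,"wz": 0,"tx": 0,"ty": 0,"tz": 0,"fingers": 0.6},{"wx": 0,"wy": 0,"wz": 0,"tx": 0,"ty": 0,"tz": 0,"fingers": 0.6},{"wx": 0,"wy": 0,"wz": 0,"tx": 0,"ty": 0,"tz": 0,"fingers": 0.6}], "squeeze": 10}}

```text
time_s: 15.35
position: [0.626, 0.0591, 0.0837]
tcp_rot: [[-0.287, -0.958, -0.003], [-0.958, 0.287, -0.001], [0.002, 0.002, -1.0]]
wrist_force: [0.5, 0.6, -3.3]
opening: 0.0479
```

```bash
python3 s.py 0.6255 0.0587 0.0835
```

```text
j [ -9.1  31.9  -2.7 101.9   2.   46.4 150.6] p [0.626  0.0591 0.0837] open 0.04789604639903306 t 15.35
[[-0.287, -0.958, -0.003], [-0.958, 0.287, -0.001], [0.002, 0.002, -1.0]] F [ 0.52  0.6  -3.34] T [ 0.125 -0.041  0.016]
tool shift cm [0.05 0.04 0.02]
tilt fix deg [ 0.12 -0.11 -0.  ] tool y yaw 163.3
```

Call:
{"op": "step_arm", "data": {"steps": [{"wx": 0,"wy": 0,"wz": 5,"tx": 0,"ty": 0,"tz": 0.006,"fingers": 0.6},{"wx": 0,"wy": 0,"wz": 6,"tx": 0,"ty": 0,"tz": 0.006,"fingers": 0.6},{"wx": 0,"wy": 0,"wz": 6,"tx": 0,"ty": 0,"tz": 0.006,"fingers": 0.6},{"wx": 0,"wy": 0,"wz": 6,"tx": 0,"ty": 0,"tz": 0.006,"fingers": 0.6},{"wx": 0,"wy": 0,"wz": 6,"tx": 0,"ty": 0,"tz": 0.006,"fingers": 0.6},{"wx": 0,"wy": 0,"wz": 6,"tx": 0,"ty": 0,"tz": 0.006,"fingers": 0.6},{"wx": 0,"wy": 0,"wz": 6,"tx": 0,"ty": 0,"tz": 0.006,"fingers": 0.6},{"wx": 0,"wy": 0,"wz": 6,"tx": 0,"ty": 0,"tz": 0.006,"fingers": 0.6},{"wx": 0,"wy": 0,"wz": 6,"tx": 0,"ty": 0,"tz": 0.006,"fingers": 0.6},{"wx": 0,"wy": 0,"wz": 6,"tx": 0,"ty": 0,"tz": 0.006,"fingers": 0.6},{"wx": 0,"wy": 0,"wz": 6,"tx": 0,"ty": 0,"tz": 0.006,"fingers": 0.6},{"wx": 0,"wy": 0,"wz": 6,"tx": 0,"ty": 0,"tz": 0.006,"fingers": 0.6},{"wx": 0,"wy": 0,"wz": 6,"tx": 0,"ty": 0,"tz": 0.006,"fingers": 0.6},{"wx": 0,"wy": 0,"wz": 6,"tx": 0,"ty": 0,"tz": 0.006,"fingers": 0.6},{"wx": 0,"wy": 0,"wz": 6,"tx": 0,"ty": 0,"tz": 0.006,"fingers": 0.6},{"wx": 0,"wy": 0,"wz": 6,"tx": 0,"ty": 0,"tz": 0.006,"fingers": 0.6},{"wx": 0,"wy": 0,"wz": 6,"tx": 0,"ty": 0,"tz": 0.006,"fingers": 0.6},{"wx": 0,"wy": 0,"wz": 6,"tx": 0,"ty": 0,"tz": 0.006,"fingers": 0.6},{"wx": 0,"wy": 0,"wz": 6,"tx": 0,"ty": 0,"tz": 0.006,"fingers": 0.6},{"wx": 0,"wy": 0,"wz": 6,"tx": 0,"ty": 0,"tz": 0.006,"fingers": 0.6}], "squeeze": 10}}

```text
time_s: 17.02
position: [0.6263, 0.0578, 0.0823]
tcp_rot: [[-0.625, 0.78, 0.001], [0.78, 0.625, -0.001], [-0.002, 0.0, -1.0]]
wrist_force: [1.0, -0.7, -2.9]
opening: 0.048
```

```bash
python3 s.py
```

```text
j [-32.   35.   29.2 103.7 -22.4  47.   47. ] p [0.6263 0.0578 0.0823] open 0.04802619883016841 t 17.0167
[[-0.625, 0.78, 0.001], [0.78, 0.625, -0.001], [-0.002, 0.0, -1.0]] F [ 1.03 -0.73 -2.93] T [-0.171 -0.156  0.097]
tilt fix deg [ 0.    0.09 -0.  ] tool y yaw 38.7
```

Call:
{"op": "step_arm", "data": {"steps": [{"wx": 0,"wy": 0,"wz": 6,"tx": 0,"ty": 0,"tz": 0.006,"fingers": 0.6},{"wx": 0,"wy": 0,"wz": 6,"tx": 0,"ty": 0,"tz": 0.006,"fingers": 0.6},{"wx": 0,"wy": 0,"wz": 6,"tx": 0,"ty": 0,"tz": 0.006,"fingers": 0.6},{"wx": 0,"wy": 0,"wz": 6,"tx": 0,"ty": 0,"tz": 0.006,"fingers": 0.6},{"wx": 0,"wy": 0,"wz": 6,"tx": 0,"ty": 0,"tz": 0.006,"fingers": 0.6},{"wx": 0,"wy": 0,"wz": 6,"tx": 0,"ty": 0,"tz": 0.006,"fingers": 0.6},{"wx": 0,"wy": 0,"wz": 6,"tx": 0,"ty": 0,"tz": 0.006,"fingers": 0.6},{"wx": 0,"wy": 0,"wz": 6,"tx": 0,"ty": 0,"tz": 0.006,"fingers": 0.6},{"wx": 0,"wy": 0,"wz": 6,"tx": 0,"ty": 0,"tz": 0.006,"fingers": 0.6},{"wx": 0,"wy": 0,"wz": 6,"tx": 0,"ty": 0,"tz": 0.006,"fingers": 0.6}], "squeeze": 10}}

```text
time_s: 17.85
position: [0.6256, 0.0577, 0.0816]
tcp_rot: [[0.41, 0.912, 0.002], [0.912, -0.41, -0.002], [-0.001, 0.002, -1.0]]
wrist_force: [-0.1, -0.4, -2.6]
opening: 0.0475
```

```bash
python3 s.py
```

```text
j [-42.4  40.2  45.4 104.6 -36.2  50.8  -4. ] p [0.6256 0.0577 0.0816] open 0.04751512517593267 t 17.85
[[0.41, 0.912, 0.002], [0.912, -0.41, -0.002], [-0.001, 0.002, -1.0]] F [-0.11 -0.39 -2.59] T [-0.325 -0.001  0.037]
tilt fix deg [ 0.11  0.04 -0.  ] tool y yaw -24.2
```

Call:
{"op": "step_arm", "data": {"steps": [{"wx": 0,"wy": 0,"wz": 6,"tx": 0,"ty": 0,"tz": 0.006,"fingers": 0.6},{"wx": 0,"wy": 0,"wz": 6,"tx": 0,"ty": 0,"tz": 0.006,"fingers": 0.6},{"wx": 0,"wy": 0,"wz": 6,"tx": 0,"ty": 0,"tz": 0.006,"fingers": 0.6},{"wx": 0,"wy": 0,"wz": 6,"tx": 0,"ty": 0,"tz": 0.006,"fingers": 0.6},{"wx": 0,"wy": 0,"wz": 6,"tx": 0,"ty": 0,"tz": 0.006,"fingers": 0.6},{"wx": 0,"wy": 0,"wz": 6,"tx": 0,"ty": 0,"tz": 0.006,"fingers": 0.6}], "squeeze": 10}}

```text
time_s: 18.35
position: [0.6298, 0.0605, 0.083]
tcp_rot: [[0.879, 0.477, 0.01], [0.477, -0.879, -0.0], [0.009, 0.005, -1.0]]
wrist_force: [2.9, -2.1, -4.1]
opening: 0.0478
```

```bash
python3 s.py
```

```text
j [-47.5  44.6  54.4 104.6 -44.6  54.4 -34.7] p [0.6298 0.0605 0.083 ] open 0.04783216589563912 t 18.35
[[0.879, 0.477, 0.01], [0.477, -0.879, -0.0], [0.009, 0.005, -1.0]] F [ 2.94 -2.08 -4.08] T [-0.474 -0.599  0.314]
tilt fix deg [ 0.28 -0.5   0.  ] tool y yaw -61.5
```

Call:
{"op": "step_arm", "data": {"steps": [{"wx": 0,"wy": 0,"wz": 0,"tx": 0,"ty": 0,"tz": 0,"fingers": 0.35},{"wx": 0,"wy": 0,"wz": 0,"tx": 0,"ty": 0,"tz": 0,"fingers": 0.35},{"wx": 0.28,"wy": -0.5,"wz": 0,"tx": -0.45,"ty": 0,"tz": 0.05,"fingers": 0.35},{"wx": 0,"wy": 0,"wz": 0,"tx": 0,"ty": 0,"tz": 0,"fingers": 0.35},{"wx": 0,"wy": 0,"wz": 0,"tx": 0,"ty": 0,"tz": 0,"fingers": 0.35}], "squeeze": 10}}

```text
time_s: 18.77
position: [0.6257, 0.0599, 0.0828]
tcp_rot: [[0.875, 0.484, -0.001], [0.484, -0.875, 0.002], [-0.0, -0.002, -1.0]]
wrist_force: [-0.8, -0.2, 0.7]
opening: 0.057
```

```bash
python3 s.py .6258 .058 .0825
```

```text
j [-47.3  44.6  54.3 104.6 -44.3  54.9 -34.3] p [0.6257 0.0599 0.0828] open 0.057001775802080636 t 18.7667
[[0.875, 0.484, -0.001], [0.484, -0.875, 0.002], [-0.0, -0.002, -1.0]] F [-0.79 -0.24  0.73] T [0.02  0.125 0.026]
tool shift cm [-0.08  0.18  0.03]
tilt fix deg [-0.12  0.01  0.  ] tool y yaw -61.0
```

Call:
{"op": "step_arm", "data": {"steps": [{"wx": 0,"wy": 0,"wz": 0,"tx": -0.07,"ty": 0.1,"tz": 0.0,"fingers": 0.35},{"wx": 0,"wy": 0,"wz": 0,"tx": 0,"ty": 0,"tz": 0,"fingers": 0.5},{"wx": 0,"wy": 0,"wz": 0,"tx": 0,"ty": 0,"tz": 0,"fingers": 0.6},{"wx": 0,"wy": 0,"wz": 0,"tx": 0,"ty": 0,"tz": 0,"fingers": 0.6},{"wx": 0,"wy": 0,"wz": 0,"tx": 0,"ty": 0,"tz": 0,"fingers": 0.6},{"wx": 0,"wy": 0,"wz": 3,"tx": 0,"ty": 0,"tz": 0,"fingers": 0.6},{"wx": 0,"wy": 0,"wz": 3,"tx": 0,"ty": 0,"tz": 0,"fingers": 0.6},{"wx": 0,"wy": 0,"wz": 3,"tx": 0,"ty": 0,"tz": 0,"fingers": 0.6}], "squeeze": 10}}

```text
time_s: 19.43
position: [0.6251, 0.0581, 0.0833]
tcp_rot: [[0.94, 0.341, -0.002], [0.341, -0.94, 0.003], [-0.001, -0.003, -1.0]]
wrist_force: [-0.5, -0.4, 0.3]
opening: 0.0472
```

```bash
python3 s.py .6258 .058 .0825
```

```text
j [-48.2  45.7  56.3 104.8 -46.2  56.  -41.6] p [0.6251 0.0581 0.0833] open 0.04723910195802316 t 19.4333
[[0.94, 0.341, -0.002], [0.341, -0.94, 0.003], [-0.001, -0.003, -1.0]] F [-0.49 -0.37  0.32] T [-0.135  0.271  0.274]
tool shift cm [0.06 0.03 0.08]
tilt fix deg [-0.19  0.04 -0.  ] tool y yaw -70.0
```

Call:
{"op": "step_arm", "data": {"steps": [{"wx": 0,"wy": 0,"wz": 4,"tx": 0,"ty": 0,"tz": 0,"fingers": 0.6},{"wx": 0,"wy": 0,"wz": 4,"tx": 0,"ty": 0,"tz": 0,"fingers": 0.6}], "squeeze": 10}}

```text
time_s: 19.6
position: [0.6247, 0.0581, 0.0834]
tcp_rot: [[0.979, 0.203, -0.003], [0.203, -0.979, 0.003], [-0.002, -0.003, -1.0]]
wrist_force: [-0.5, 0.1, -0.2]
opening: 0.0477
```

```bash
python3 s.py .6258 .058 .0825
```

```text
j [-49.1  46.8  58.2 104.8 -47.8  57.1 -48.5] p [0.6247 0.0581 0.0834] open 0.047703270643561016 t 19.6
[[0.979, 0.203, -0.003], [0.203, -0.979, 0.003], [-0.002, -0.003, -1.0]] F [-0.54  0.07 -0.15] T [-0.084  0.265  0.322]
tool shift cm [0.1  0.03 0.09]
tilt fix deg [-0.19  0.12 -0.  ] tool y yaw -78.3
```

Call:
{"op": "step_arm", "data": {"steps": [{"wx": 0,"wy": 0,"wz": 0,"tx": 0,"ty": 0,"tz": 0,"fingers": 0.27},{"wx": 0,"wy": 0,"wz": 0,"tx": 0,"ty": 0,"tz": 0,"fingers": 0.27},{"wx": 0,"wy": 0,"wz": 0,"tx": 0,"ty": 0,"tz": 0,"fingers": 0.27},{"wx": 0,"wy": 0,"wz": 0,"tx": 0,"ty": 0,"tz": -1,"fingers": 0.27},{"wx": 0,"wy": 0,"wz": 0,"tx": 0,"ty": 0,"tz": -1.5,"fingers": 0.27},{"wx": 0,"wy": 0,"wz": 0,"tx": 0,"ty": 0,"tz": -1.5,"fingers": 0.27},{"wx": 0,"wy": 0,"wz": 0,"tx": 0,"ty": 0,"tz": -1.5,"fingers": 0.27},{"wx": 0,"wy": 0,"wz": 0,"tx": 0,"ty": 0,"tz": -0.8,"fingers": 0.27},{"wx": 0,"wy": 0,"wz": 0,"tx": -0.9,"ty": 2.4,"tz": 0,"fingers": 0.27},{"wx": 0,"wy": 0,"wz": 0,"tx": -0.9,"ty": 2.4,"tz": 0,"fingers": 0.27},{"wx": 0,"wy": 0,"wz": 0,"tx": -0.9,"ty": 2.4,"tz": 0.4,"fingers": 0.27},{"wx": 0,"wy": 0,"wz": -7,"tx": 0,"ty": 0,"tz": 0.2,"fingers": 0.27},{"wx": 0,"wy": 0,"wz": -7,"tx": 0,"ty": 0,"tz": 0.2,"fingers": 0.27},{"wx": 0,"wy": 0,"wz": -7,"tx": 0,"ty": 0,"tz": 0.2,"fingers": 0.27},{"wx": 0,"wy": 0,"wz": -7,"tx": 0,"ty": 0,"tz": 0,"fingers": 0.27},{"wx": 0,"wy": 0,"wz": -7,"tx": 0,"ty": 0,"tz": 0,"fingers": 0.27},{"wx": 0,"wy": 0,"wz": -7,"tx": 0,"ty": 0,"tz": 0,"fingers": 0.27},{"wx": 0,"wy": 0,"wz": -7,"tx": 0,"ty": 0,"tz": 0,"fingers": 0.27},{"wx": 0,"wy": 0,"wz": -7,"tx": 0,"ty": 0,"tz": 0,"fingers": 0.27}], "squeeze": 10}}

```text
time_s: 21.18
position: [0.6179, -0.0247, 0.1583]
tcp_rot: [[0.346, 0.938, 0.015], [0.938, -0.346, 0.002], [0.007, 0.013, -1.0]]
wrist_force: [-0.3, 0.3, -0.5]
opening: 0.064
```

```bash
python3 s.py .6135 -.02 .15
```

```text
j [-37.9  33.2  48.9 103.7 -30.1  56.    3.2] p [ 0.6179 -0.0247  0.1583] open 0.06395426311940948 t 21.1833
[[0.346, 0.938, 0.015], [0.938, -0.346, 0.002], [0.007, 0.013, -1.0]] F [-0.33  0.31 -0.49] T [-0.08   0.112  0.043]
tool shift cm [ 0.28 -0.58  0.83]
tilt fix deg [ 0.73 -0.41 -0.  ] tool y yaw -20.3
```

Call:
{"op": "step_arm", "data": {"steps": [{"wx": 0.35,"wy": -0.2,"wz": -7,"tx": 0.1,"ty": -0.3,"tz": 0,"fingers": 0.27},{"wx": 0.35,"wy": -0.2,"wz": -7,"tx": 0.1,"ty": -0.3,"tz": 0,"fingers": 0.27},{"wx": 0,"wy": 0,"wz": -7,"tx": 0,"ty": 0,"tz": 0.05,"fingers": 0.27},{"wx": 0,"wy": 0,"wz": -7,"tx": 0,"ty": 0,"tz": 0.05,"fingers": 0.27},{"wx": 0,"wy": 0,"wz": -7,"tx": 0,"ty": 0,"tz": 0.05,"fingers": 0.27},{"wx": 0,"wy": 0,"wz": -7,"tx": 0,"ty": 0,"tz": 0.05,"fingers": 0.27},{"wx": 0,"wy": 0,"wz": -7,"tx": 0,"ty": 0,"tz": 0.05,"fingers": 0.27},{"wx": 0,"wy": 0,"wz": -7,"tx": 0,"ty": 0,"tz": 0.05,"fingers": 0.27},{"wx": 0,"wy": 0,"wz": -7,"tx": 0,"ty": 0,"tz": 0.05,"fingers": 0.27},{"wx": 0,"wy": 0,"wz": -7,"tx": 0,"ty": 0,"tz": 0.05,"fingers": 0.27},{"wx": 0,"wy": 0,"wz": -7,"tx": 0,"ty": 0,"tz": 0.05,"fingers": 0.27},{"wx": 0,"wy": 0,"wz": -7,"tx": 0,"ty": 0,"tz": 0.05,"fingers": 0.27},{"wx": 0,"wy": 0,"wz": -7,"tx": 0,"ty": 0,"tz": 0.05,"fingers": 0.27},{"wx": 0,"wy": 0,"wz": -7,"tx": 0,"ty": 0,"tz": 0.05,"fingers": 0.27},{"wx": 0,"wy": 0,"wz": -7,"tx": 0,"ty": 0,"tz": 0.05,"fingers": 0.27},{"wx": 0,"wy": 0,"wz": -7,"tx": 0,"ty": 0,"tz": 0.05,"fingers": 0.27},{"wx": 0,"wy": 0,"wz": -7,"tx": 0,"ty": 0,"tz": 0.05,"fingers": 0.27},{"wx": 0,"wy": 0,"wz": -7,"tx": 0,"ty": 0,"tz": 0.05,"fingers": 0.27},{"wx": 0,"wy": 0,"wz": -7,"tx": 0,"ty": 0,"tz": 0.05,"fingers": 0.27},{"wx": 0,"wy": 0,"wz": -7,"tx": 0,"ty": 0,"tz": 0.05,"fingers": 0.27}], "squeeze": 10}}

```text
time_s: 22.85
position: [0.6181, -0.035, 0.1755]
tcp_rot: [[-0.839, -0.543, 0.029], [-0.544, 0.839, -0.012], [-0.018, -0.026, -1.0]]
wrist_force: [0.0, -0.6, -0.6]
opening: 0.0636
```

```bash
python3 s.py .6135 -.02 .15
```

```text
j [-13.9  24.2  14.4 102.   -6.5  53.  125.9] p [ 0.6181 -0.035   0.1755] open 0.06363366119356516 t 22.85
[[-0.839, -0.543, 0.029], [-0.544, 0.839, -0.012], [-0.018, -0.026, -1.0]] F [ 0.01 -0.63 -0.63] T [0.093 0.12  0.026]
tool shift cm [-0.38  1.57  2.52]
tilt fix deg [-1.47  1.03  0.  ] tool y yaw 122.9
```

Call:
{"op": "step_arm", "data": {"steps": [{"wx": -0.7,"wy": 0.5,"wz": -7,"tx": 0,"ty": 0.4,"tz": 0.6,"fingers": 0.27},{"wx": -0.7,"wy": 0.5,"wz": -7,"tx": 0,"ty": 0.4,"tz": 0.6,"fingers": 0.27},{"wx": 0,"wy": 0,"wz": -7,"tx": 0,"ty": 0,"tz": 0.5,"fingers": 0.27},{"wx": 0,"wy": 0,"wz": -4,"tx": 0,"ty": 0,"tz": 0.3,"fingers": 0.27},{"wx": 0,"wy": 0,"wz": 0,"tx": 0,"ty": 0,"tz": 0,"fingers": 0.27},{"wx": 0,"wy": 0,"wz": 0,"tx": 0,"ty": 0,"tz": 0,"fingers": 0.27}], "squeeze": 10}}

```text
time_s: 23.35
position: [0.6152, -0.0344, 0.162]
tcp_rot: [[-0.521, -0.854, 0.008], [-0.854, 0.521, -0.01], [0.004, -0.012, -1.0]]
wrist_force: [0.1, -0.1, 0.2]
opening: 0.064
```

```bash
python3 s.py .6135 -.02 .14
```

```text
j [ -9.2  25.2   8.3 101.7  -3.7  53.  149.1] p [ 0.6152 -0.0344  0.162 ] open 0.06403046765813986 t 23.35
[[-0.521, -0.854, 0.008], [-0.854, 0.521, -0.01], [0.004, -0.012, -1.0]] F [ 0.07 -0.12  0.16] T [ 0.024  0.073 -0.06 ]
tool shift cm [-1.15  0.92  2.18]
tilt fix deg [-0.67 -0.24 -0.  ] tool y yaw 148.6
```

Call:
{"op": "step_arm", "data": {"steps": [{"wx": -0.6,"wy": -0.2,"wz": 0,"tx": -1.15,"ty": 0.92,"tz": 0,"fingers": 0.27},{"wx": 0,"wy": 0,"wz": 0,"tx": 0,"ty": 0,"tz": 0.8,"fingers": 0.27},{"wx": 0,"wy": 0,"wz": 0,"tx": 0,"ty": 0,"tz": 0.8,"fingers": 0.27},{"wx": 0,"wy": 0,"wz": 0,"tx": 0,"ty": 0,"tz": 0.5,"fingers": 0.27},{"wx": 0,"wy": 0,"wz": 0,"tx": 0,"ty": 0,"tz": 0,"fingers": 0.27},{"wx": 0,"wy": 0,"wz": 0,"tx": 0,"ty": 0,"tz": 0,"fingers": 0.27}], "squeeze": 10}}

```text
time_s: 23.85
position: [0.6138, -0.0182, 0.1404]
tcp_rot: [[-0.526, -0.85, 0.002], [-0.85, 0.526, -0.002], [0.0, -0.003, -1.0]]
wrist_force: [0.2, -0.2, 0.1]
opening: 0.0643
```

```bash
python3 s.py .6135 -.02 .0835
```

```text
j [-10.   26.6   7.7 102.7  -4.3  50.9 147.9] p [ 0.6138 -0.0182  0.1404] open 0.06432028359408061 t 23.85
[[-0.526, -0.85, 0.002], [-0.85, 0.526, -0.002], [0.0, -0.003, -1.0]] F [ 0.18 -0.24  0.09] T [0.106 0.03  0.   ]
tool shift cm [ 0.16 -0.06  5.69]
tilt fix deg [-0.15 -0.01  0.  ] tool y yaw 148.2
```

Call:
{"op": "step_arm", "data": {"steps": [{"wx": -0.1,"wy": 0,"wz": 0,"tx": 0.14,"ty": -0.05,"tz": 0.8,"fingers": 0.27},{"wx": 0,"wy": 0,"wz": 0,"tx": 0,"ty": -0.01,"tz": 0.8,"fingers": 0.27},{"wx": 0,"wy": 0,"wz": 0,"tx": 0,"ty": -0.01,"tz": 0.8,"fingers": 0.27},{"wx": 0,"wy": 0,"wz": 0,"tx": 0,"ty": -0.01,"tz": 0.8,"fingers": 0.27},{"wx": 0,"wy": 0,"wz": 0,"tx": 0,"ty": -0.01,"tz": 0.8,"fingers": 0.27},{"wx": 0,"wy": 0,"wz": 0,"tx": 0,"ty": -0.01,"tz": 0.7,"fingers": 0.27},{"wx": 0,"wy": 0,"wz": 0,"tx": 0,"ty": 0,"tz": 0.3,"fingers": 0.27},{"wx": 0,"wy": 0,"wz": 0,"tx": 0,"ty": 0,"tz": 0,"fingers": 0.27},{"wx": 0,"wy": 0,"wz": 0,"tx": 0,"ty": 0,"tz": 0,"fingers": 0.4},{"wx": 0,"wy": 0,"wz": 0,"tx": 0,"ty": 0,"tz": 0,"fingers": 0.5},{"wx": 0,"wy": 0,"wz": 0,"tx": 0,"ty": 0,"tz": 0,"fingers": 0.6},{"wx": 0,"wy": 0,"wz": 0,"tx": 0,"ty": 0,"tz": 0,"fingers": 0.6},{"wx": 0,"wy": 0,"wz": 0,"tx": 0,"ty": 0,"tz": 0,"fingers": 0.6}], "squeeze": 10}}

```text
time_s: 24.93
position: [0.6136, -0.0213, 0.0836]
tcp_rot: [[-0.528, -0.849, -0.001], [-0.849, 0.528, -0.001], [0.002, -0.0, -1.0]]
wrist_force: [1.8, 0.1, -3.9]
opening: 0.048
```

```bash
python3 s.py .6135 -.02 .0835
```

```text
j [ -9.2  30.8   7.1 104.6  -5.1  44.9 148.6] p [ 0.6136 -0.0213  0.0836] open 0.04802357853128447 t 24.9333
[[-0.528, -0.849, -0.001], [-0.849, 0.528, -0.001], [0.002, -0.0, -1.0]] F [ 1.81  0.07 -3.94] T [ 0.107 -0.073 -0.002]
tool shift cm [-0.11  0.08  0.01]
tilt fix deg [-0.  -0.1  0. ] tool y yaw 148.1
```

Call:
{"op": "step_arm", "data": {"steps": [{"wx": 0,"wy": 0,"wz": 5,"tx": 0,"ty": 0,"tz": 0.006,"fingers": 0.6},{"wx": 0,"wy": 0,"wz": 6,"tx": 0,"ty": 0,"tz": 0.006,"fingers": 0.6},{"wx": 0,"wy": 0,"wz": 6,"tx": 0,"ty": 0,"tz": 0.006,"fingers": 0.6},{"wx": 0,"wy": 0,"wz": 6,"tx": 0,"ty": 0,"tz": 0.006,"fingers": 0.6},{"wx": 0,"wy": 0,"wz": 6,"tx": 0,"ty": 0,"tz": 0.006,"fingers": 0.6},{"wx": 0,"wy": 0,"wz": 6,"tx": 0,"ty": 0,"tz": 0.006,"fingers": 0.6},{"wx": 0,"wy": 0,"wz": 6,"tx": 0,"ty": 0,"tz": 0.006,"fingers": 0.6},{"wx": 0,"wy": 0,"wz": 6,"tx": 0,"ty": 0,"tz": 0.006,"fingers": 0.6},{"wx": 0,"wy": 0,"wz": 6,"tx": 0,"ty": 0,"tz": 0.006,"fingers": 0.6},{"wx": 0,"wy": 0,"wz": 6,"tx": 0,"ty": 0,"tz": 0.006,"fingers": 0.6},{"wx": 0,"wy": 0,"wz": 6,"tx": 0,"ty": 0,"tz": 0.006,"fingers": 0.6},{"wx": 0,"wy": 0,"wz": 6,"tx": 0,"ty": 0,"tz": 0.006,"fingers": 0.6},{"wx": 0,"wy": 0,"wz": 6,"tx": 0,"ty": 0,"tz": 0.006,"fingers": 0.6},{"wx": 0,"wy": 0,"wz": 6,"tx": 0,"ty": 0,"tz": 0.006,"fingers": 0.6},{"wx": 0,"wy": 0,"wz": 6,"tx": 0,"ty": 0,"tz": 0.006,"fingers": 0.6},{"wx": 0,"wy": 0,"wz": 6,"tx": 0,"ty": 0,"tz": 0.006,"fingers": 0.6},{"wx": 0,"wy": 0,"wz": 6,"tx": 0,"ty": 0,"tz": 0.006,"fingers": 0.6},{"wx": 0,"wy": 0,"wz": 6,"tx": 0,"ty": 0,"tz": 0.006,"fingers": 0.6},{"wx": 0,"wy": 0,"wz": 6,"tx": 0,"ty": 0,"tz": 0.006,"fingers": 0.6},{"wx": 0,"wy": 0,"wz": 6,"tx": 0,"ty": 0,"tz": 0.006,"fingers": 0.6}], "squeeze": 10}}

```text
time_s: 26.6
position: [0.6137, -0.0207, 0.0823]
tcp_rot: [[-0.401, 0.916, 0.003], [0.916, 0.401, -0.001], [-0.002, 0.002, -1.0]]
wrist_force: [0.8, -1.4, -4.2]
opening: 0.0477
```

```bash
python3 s.py
```

```text
j [-32.   36.6  39.3 106.4 -30.5  47.8  46.5] p [ 0.6137 -0.0207  0.0823] open 0.047694698232574086 t 26.6
[[-0.401, 0.916, 0.003], [0.916, 0.401, -0.001], [-0.002, 0.002, -1.0]] F [ 0.79 -1.38 -4.16] T [-0.282 -0.149  0.017]
tilt fix deg [0.14 0.12 0.  ] tool y yaw 23.6
```

Call:
{"op": "step_arm", "data": {"steps": [{"wx": 0,"wy": 0,"wz": 6,"tx": 0,"ty": 0,"tz": 0.006,"fingers": 0.6},{"wx": 0,"wy": 0,"wz": 6,"tx": 0,"ty": 0,"tz": 0.006,"fingers": 0.6},{"wx": 0,"wy": 0,"wz": 6,"tx": 0,"ty": 0,"tz": 0.006,"fingers": 0.6},{"wx": 0,"wy": 0,"wz": 6,"tx": 0,"ty": 0,"tz": 0.006,"fingers": 0.6},{"wx": 0,"wy": 0,"wz": 6,"tx": 0,"ty": 0,"tz": 0.006,"fingers": 0.6},{"wx": 0,"wy": 0,"wz": 6,"tx": 0,"ty": 0,"tz": 0.006,"fingers": 0.6},{"wx": 0,"wy": 0,"wz": 6,"tx": 0,"ty": 0,"tz": 0.006,"fingers": 0.6},{"wx": 0,"wy": 0,"wz": 6,"tx": 0,"ty": 0,"tz": 0.006,"fingers": 0.6},{"wx": 0,"wy": 0,"wz": 6,"tx": 0,"ty": 0,"tz": 0.006,"fingers": 0.6},{"wx": 0,"wy": 0,"wz": 6,"tx": 0,"ty": 0,"tz": 0.006,"fingers": 0.6}], "squeeze": 10}}

```text
time_s: 27.43
position: [0.6142, -0.0207, 0.0816]
tcp_rot: [[0.632, 0.775, 0.006], [0.775, -0.632, -0.003], [0.002, 0.006, -1.0]]
wrist_force: [0.1, -2.0, -3.4]
opening: 0.0478
```

```bash
python3 s.py
```

```text
j [-41.2  43.7  54.9 107.  -44.6  53.4  -4.4] p [ 0.6142 -0.0207  0.0816] open 0.047782968509088294 t 27.4333
[[0.632, 0.775, 0.006], [0.775, -0.632, -0.003], [0.002, 0.006, -1.0]] F [ 0.11 -2.04 -3.45] T [-0.507  0.01   0.076]
tilt fix deg [ 0.35 -0.1   0.  ] tool y yaw -39.2
```

Call:
{"op": "step_arm", "data": {"steps": [{"wx": 0.15,"wy": 0,"wz": 6,"tx": 0,"ty": 0,"tz": 0.006,"fingers": 0.6},{"wx": 0.15,"wy": 0,"wz": 6,"tx": 0,"ty": 0,"tz": 0.006,"fingers": 0.6},{"wx": 0,"wy": 0,"wz": 6,"tx": 0,"ty": 0,"tz": 0.006,"fingers": 0.6},{"wx": 0,"wy": 0,"wz": 6,"tx": 0,"ty": 0,"tz": 0.006,"fingers": 0.6},{"wx": 0,"wy": 0,"wz": 6,"tx": 0,"ty": 0,"tz": 0.006,"fingers": 0.6},{"wx": 0,"wy": 0,"wz": 6,"tx": 0,"ty": 0,"tz": 0.006,"fingers": 0.6}], "squeeze": 10}}

```text
time_s: 27.93
position: [0.616, -0.0205, 0.0819]
tcp_rot: [[0.973, 0.229, 0.006], [0.229, -0.973, 0.0], [0.005, 0.001, -1.0]]
wrist_force: [1.8, -2.9, -1.8]
opening: 0.0481
```

```bash
python3 s.py
```

```text
j [-44.9  49.2  63.1 107.  -52.3  58.5 -35.7] p [ 0.616  -0.0205  0.0819] open 0.048054315146394536 t 27.9333
[[0.973, 0.229, 0.006], [0.229, -0.973, 0.0], [0.005, 0.001, -1.0]] F [ 1.78 -2.88 -1.82] T [-0.509 -0.24   0.337]
tilt fix deg [ 0.07 -0.31 -0.  ] tool y yaw -76.7
```

Torque at the slip level again; confirm with two small rows.

Call:
{"op": "step_arm", "data": {"steps": [{"wx": 0,"wy": -0.1,"wz": 3,"tx": -0.1,"ty": 0,"tz": 0,"fingers": 0.6},{"wx": 0,"wy": -0.1,"wz": 4,"tx": -0.1,"ty": 0,"tz": 0,"fingers": 0.6},{"wx": 0,"wy": 0,"wz": 4,"tx": 0,"ty": 0,"tz": 0,"fingers": 0.6}], "squeeze": 10}}

```text
time_s: 28.18
position: [0.6164, -0.0209, 0.0824]
tcp_rot: [[0.999, 0.032, 0.006], [0.032, -0.999, -0.003], [0.006, 0.003, -1.0]]
wrist_force: [1.4, -2.4, -3.9]
opening: 0.0477
```

```bash
python3 s.py
```

```text
j [-45.9  51.   65.5 107.  -54.4  60.2 -45.5] p [ 0.6164 -0.0209  0.0824] open 0.04774717686623069 t 28.1833
[[0.999, 0.032, 0.006], [0.032, -0.999, -0.003], [0.006, 0.003, -1.0]] F [ 1.44 -2.42 -3.94] T [-0.555 -0.165  0.318]
tilt fix deg [ 0.19 -0.35  0.  ] tool y yaw -88.2
```

Call:
{"op": "step_arm", "data": {"steps": [{"wx": 0,"wy": 0,"wz": 0,"tx": 0,"ty": 0,"tz": 0,"fingers": 0.27},{"wx": 0,"wy": 0,"wz": 0,"tx": 0,"ty": 0,"tz": 0,"fingers": 0.27},{"wx": 0,"wy": 0,"wz": 0,"tx": 0,"ty": 0,"tz": 0,"fingers": 0.27},{"wx": 0,"wy": 0,"wz": 0,"tx": 0,"ty": 0,"tz": -1,"fingers": 0.27},{"wx": 0,"wy": 0,"wz": 0,"tx": 0,"ty": 0,"tz": -1.5,"fingers": 0.27},{"wx": 0,"wy": 0,"wz": 0,"tx": 0,"ty": 0,"tz": -2,"fingers": 0.27},{"wx": 0,"wy": 0,"wz": 0,"tx": 0,"ty": 0,"tz": -2,"fingers": 0.27},{"wx": 0,"wy": 0,"wz": -5,"tx": 0,"ty": 0,"tz": -2,"fingers": 0.1},{"wx": 0,"wy": 0,"wz": -7,"tx": 0,"ty": 0,"tz": -2,"fingers": 0.1},{"wx": 0,"wy": 0,"wz": -7,"tx": -1.5,"ty": 0,"tz": 0,"fingers": 0.1},{"wx": 0,"wy": 0,"wz": -7,"tx": -1.5,"ty": 0,"tz": 0,"fingers": 0.1},{"wx": 0,"wy": 0,"wz": 0,"tx": 0,"ty": 0,"tz": 0,"fingers": 0.1}], "squeeze": 10}}

```text
time_s: 29.18
position: [0.5881, -0.0307, 0.2032]
tcp_rot: [[0.873, 0.487, 0.011], [0.487, -0.873, 0.0], [0.01, 0.006, -1.0]]
wrist_force: [-0.5, -0.6, 0.8]
opening: 0.0792
```

```bash
python3 s.py; python3 - <<'E'
from h import *
im=np.zeros((600,800,3),np.uint8)
p,d=robot.snapshot("top");cv2.imwrite("pics/top1.png",p);np.save("pics/top1.npy",d)
s,ds=robot.snapshot("side");cv2.imwrite("pics/side1.png",s);np.save("pics/side1.npy",ds)
im[:480,:400]=cv2.resize(p[220:340,390:490],(400,480),interpolation=2)
im[:400,400:]=cv2.resize(s[180:300,250:370],(400,400),interpolation=2)
cv2.imwrite("pics/c2.png",im)
E
```

```text
j [-50.2  37.5  70.1 105.8 -39.4  64.9 -26.9] p [ 0.5881 -0.0307  0.2032] open 0.07923288188283412 t 29.1833
[[0.873, 0.487, 0.011], [0.487, -0.873, 0.0], [0.01, 0.006, -1.0]] F [-0.48 -0.56  0.75] T [-0.06   0.163 -0.04 ]
tilt fix deg [ 0.32 -0.57 -0.  ] tool y yaw -60.9
```

View pics/c2.png

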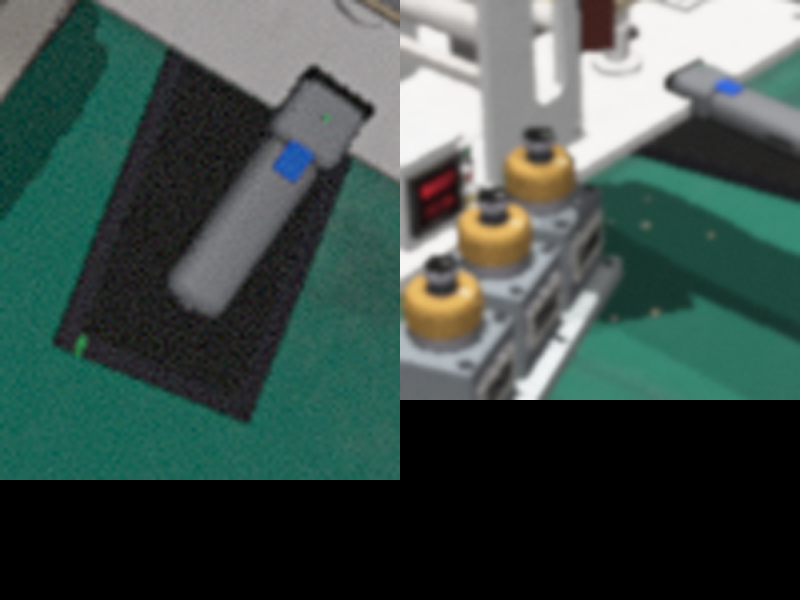

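```bash
cat >>h.py <<'E'
def scanner(p,d,n="top",box=(225,310,405,495)):
    P=cloud(n,d);hsv=cv2.cvtColor(p,cv2.COLOR_BGR2HSV);a,b,c,e=box
    m=((hsv[...,1]<60)&(hsv[...,2]>85)&(hsv[...,2]<168)).astype(np.uint8);w=np.zeros_like(m);w[a:b,c:e]=m[a:b,c:e]
    bl=cv2.inRange(hsv,(105,120,80),(130,255,255));w[a:b,c:e]|=(bl[a:b,c:e]>0)
    w=cv2.morphologyEx(w,cv2.MORPH_OPEN,np.ones((3,3)))
    k,l,st,ce=cv2.connectedComponentsWithStats(w);i=1+np.argmax(st[1:,4]);w=(l==i).astype(np.uint8)
    vv,uu=np.nonzero(bl[a:b,c:e]);blue=np.array([[c+uu.mean(),a+vv.mean()]])
    return w,P,blue
E
python3 - <<'E'
from h import *
p=cv2.imread("pics/top1.png");d=np.load("pics/top1.npy")
w,P,bl=scanner(p,d);vv,uu=np.nonzero(w);Z=.03
X=ray("top",np.c_[uu,vv],Z)[:,:2];print(len(uu),"blue",ray("top",bl,Z).round(4))
c=X.mean(0)
r=cv2.minAreaRect((X*1000).astype(np.float32));print(r)
ev=np.linalg.svd(X-c,full_matrices=False)[2][0];ev*=np.sign(ev[0]);s=(X-c)@ev;q=(X-c)@[-ev[1],ev[0]]
for lo in np.arange(-.09,.1,.012):
    k=(s>lo)&(s<=lo+.012)
    if k.sum()>5: print(round(lo+.006,3),k.sum(),"side",np.percentile(q[k],[3,97]).round(4),"mid",(c+ev*(lo+.006)+np.array([-ev[1],ev[0]])*np.percentile(q[k],[3,97]).mean()).round(4), "z",np.median(P[vv[k],uu[k],2]).round(4))
print(np.degrees(np.arctan2(ev[1],ev[0])),c,s.min(),s.max())
im=p.copy();im[w>0]=(0,0,255);cv2.imwrite("pics/m.png",cv2.resize(im[215:320,395:500],(525,525),interpolation=0))
E
```

```text
2252 blue [[ 0.517  -0.2761  0.03  ]]
((514.252685546875, -269.65740966796875), (159.57479858398438, 153.78529357910156), 1.4994398355484009)
-0.084 77 side [-0.0218  0.0072] mid [ 0.4637 -0.2391] z 0.0306
-0.072 77 side [-0.0213  0.0079] mid [ 0.4741 -0.2451] z 0.0306
-0.06 76 side [-0.0217  0.0069] mid [ 0.4838 -0.2522] z 0.0314
-0.048 76 side [-0.0222  0.0069] mid [ 0.4937 -0.2591] z 0.031
-0.036 73 side [-0.0216  0.0065] mid [ 0.5038 -0.2655] z 0.0308
-0.024 61 side [-0.0212  0.0061] mid [ 0.5139 -0.272 ] z 0.0328
-0.012 60 side [-0.0255  0.027 ] mid [ 0.5285 -0.2716] z 0.0341
-0.0 300 side [-0.0577  0.0965] mid [ 0.5487 -0.2626] z 0.0205
0.012 373 side [-0.0685  0.0787] mid [ 0.5509 -0.2811] z 0.0211
0.024 260 side [-0.0618  0.0636] mid [ 0.5587 -0.2912] z 0.0202
0.036 250 side [-0.0541  0.0467] mid [ 0.5662 -0.3016] z 0.0195
0.048 195 side [-0.0464  0.0307] mid [ 0.574  -0.3117] z 0.0197
0.06 133 side [-0.0395  0.014 ] mid [ 0.5814 -0.3223] z 0.0198
0.072 71 side [-0.0326 -0.0008] mid [ 0.5893 -0.3322] z 0.0205
-33.113850448362086 [ 0.53808073 -0.27884076] -0.11752068400137289 0.07886417302287797
```

View pics/m.png

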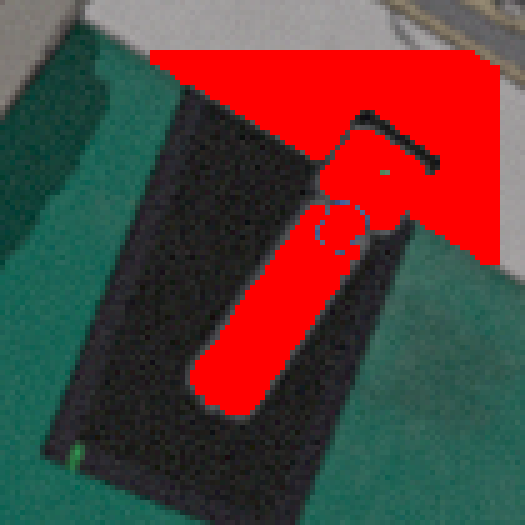

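```bash
python3 - <<'E'
from h import *
print("nose",ray("top",[[474.7,243.3]],.036),"tail",ray("top",[[395+215/5,215+397/5]],.03))
p=cv2.imread("pics/top1.png")
# grip edges -> axis fit
w,P,bl=scanner(p,np.load("pics/top1.npy"));vv,uu=np.nonzero(w);X=ray("top",np.c_[uu,vv],.028)[:,:2]
e=np.array([.8365,-.547]);o=np.array([.4985,-.2618])
s=(X-o)@e;q=(X-o)@[.547,.8365];k=(s<0)&(abs(q)<.03);B=[]
for lo in np.arange(-.065,-.005,.004):
    j=k&(s>lo)&(s<=lo+.004);B.append((lo+.002,(q[j].max()+q[j].min())/2,q[j].max()-q[j].min()))
B=np.array(B);f=np.polyfit(B[:,0],B[:,1],1);print(f,"yaw",-33.2+np.degrees(f[0]),"lat",f[1],"w",np.median(B[:,2]),"tail s",s[k].min())
E
python3 s.py .50 -.262 .15
```

```text
nose [[ 0.55388802 -0.30044536  0.036     ]] tail [[ 0.43895178 -0.22231167  0.03      ]]
[-0.01142353 -0.00055911] yaw -33.85451997822098 lat -0.0005591073118026502 w 0.030048771787053064 tail s -0.07486873286235445
j [-50.2  37.7  70.  105.6 -39.6  65.  -27.3] p [ 0.59   -0.0289  0.2023] open 0.07892931685448597 t 29.2833
[[0.876, 0.482, 0.012], [0.482, -0.876, 0.0], [0.01, 0.005, -1.0]] F [0.31 0.15 0.06] T [-0.056  0.17   0.023]
tool shift cm [-19.17  16.07   5.12]
tilt fix deg [ 0.31 -0.6   0.  ] tool y yaw -61.2
```

Call:
{"op": "step_arm", "data": {"steps": [{"wx": 0.15,"wy": -0.3,"wz": 0,"tx": -2.74,"ty": 2.3,"tz": 0,"fingers": 0.35},{"wx": 0.15,"wy": -0.3,"wz": 0,"tx": -2.74,"ty": 2.3,"tz": 0,"fingers": 0.35},{"wx": 0,"wy": 0,"wz": 0,"tx": -2.74,"ty": 2.3,"tz": 0,"fingers": 0.35},{"wx": 0,"wy": 0,"wz": 0,"tx": -2.74,"ty": 2.3,"tz": 0,"fingers": 0.35},{"wx": 0,"wy": 0,"wz": 0,"tx": -2.74,"ty": 2.3,"tz": 0,"fingers": 0.35},{"wx": 0,"wy": 0,"wz": 0,"tx": -2.74,"ty": 2.3,"tz": 0,"fingers": 0.35},{"wx": 0,"wy": 0,"wz": -7,"tx": 0,"ty": 0,"tz": 0,"fingers": 0.35},{"wx": 0,"wy": 0,"wz": -7,"tx": 0,"ty": 0,"tz": 0,"fingers": 0.35},{"wx": 0,"wy": 0,"wz": -7,"tx": 0,"ty": 0,"tz": 0,"fingers": 0.35},{"wx": 0,"wy": 0,"wz": -7,"tx": 0,"ty": 0,"tz": 0,"fingers": 0.35},{"wx": 0,"wy": 0,"wz": -7,"tx": 0,"ty": 0,"tz": 0,"fingers": 0.35},{"wx": 0,"wy": 0,"wz": -7,"tx": 0,"ty": 0,"tz": 0,"fingers": 0.35},{"wx": 0,"wy": 0,"wz": -7,"tx": 0,"ty": 0,"tz": 0,"fingers": 0.35},{"wx": 0,"wy": 0,"wz": -7,"tx": 0,"ty": 0,"tz": 0,"fingers": 0.35},{"wx": 0,"wy": 0,"wz": -7,"tx": 0,"ty": 0,"tz": 0,"fingers": 0.35},{"wx": 0,"wy": 0,"wz": -7,"tx": 0,"ty": 0,"tz": 0,"fingers": 0.35},{"wx": 0,"wy": 0,"wz": -7,"tx": 0,"ty": 0,"tz": 0,"fingers": 0.35},{"wx": 0,"wy": 0,"wz": -7,"tx": 0,"ty": 0,"tz": 0,"fingers": 0.35},{"wx": 0,"wy": 0,"wz": -7,"tx": 0,"ty": 0,"tz": 0,"fingers": 0.35},{"wx": 0,"wy": 0,"wz": -7,"tx": 0,"ty": 0,"tz": 0,"fingers": 0.35}], "squeeze": 10}}

```text
time_s: 30.95
position: [0.5235, -0.2334, 0.2008]
tcp_rot: [[-0.611, 0.792, -0.011], [0.792, 0.611, -0.008], [0.0, -0.013, -1.0]]
wrist_force: [0.4, 0.6, 0.1]
opening: 0.0571
```

```bash
python3 s.py .4985 -.262 .15
```

```text
j [-15.   23.4  42.4 106.5 -17.7  57.4  72.4] p [ 0.5235 -0.2334  0.2008] open 0.057108537387014775 t 30.95
[[-0.611, 0.792, -0.011], [0.792, 0.611, -0.008], [0.0, -0.013, -1.0]] F [0.36 0.62 0.08] T [-0.002 -0.029 -0.007]
tool shift cm [-0.74 -3.66  5.13]
tilt fix deg [-0.75 -0.02  0.  ] tool y yaw 37.6
```

Call:
{"op": "step_arm", "data": {"steps": [{"wx": -0.35,"wy": 0,"wz": 0,"tx": -0.37,"ty": -1.83,"tz": 1,"fingers": 0.35},{"wx": -0.35,"wy": 0,"wz": 0,"tx": -0.37,"ty": -1.83,"tz": 1,"fingers": 0.35},{"wx": 0,"wy": 0,"wz": -6,"tx": 0,"ty": 0,"tz": 1,"fingers": 0.35},{"wx": 0,"wy": 0,"wz": -6,"tx": 0,"ty": 0,"tz": 1,"fingers": 0.35},{"wx": 0,"wy": 0,"wz": -5,"tx": 0,"ty": 0,"tz": 0.5,"fingers": 0.35},{"wx": 0,"wy": 0,"wz": 0,"tx": 0,"ty": 0,"tz": 0,"fingers": 0.35},{"wx": 0,"wy": 0,"wz": 0,"tx": 0,"ty": 0,"tz": 0,"fingers": 0.35}], "squeeze": 10}}

```text
time_s: 31.53
position: [0.5026, -0.2634, 0.153]
tcp_rot: [[-0.811, 0.584, -0.004], [0.584, 0.811, 0.001], [0.004, -0.002, -1.0]]
wrist_force: [-0.2, -1.0, 0.4]
opening: 0.0571
```

```bash
python3 s.py .4985 -.262 .06
```

```text
j [ -6.5  25.2  36.2 109.6 -18.7  51.4  93.3] p [ 0.5026 -0.2634  0.153 ] open 0.05708134394579802 t 31.5333
[[-0.811, 0.584, -0.004], [0.584, 0.811, 0.001], [0.004, -0.002, -1.0]] F [-0.2  -0.97  0.41] T [-0.008 -0.027  0.021]
tool shift cm [ 0.37 -0.11  9.31]
tilt fix deg [-0.09 -0.25 -0.  ] tool y yaw 54.2
```

Call:
{"op": "step_arm", "data": {"steps": [{"wx": 0,"wy": -0.2,"wz": -2.1,"tx": 0.37,"ty": -0.11,"tz": 1,"fingers": 0.35},{"wx": 0,"wy": 0,"wz": 0,"tx": 0,"ty": 0,"tz": 2,"fingers": 0.35},{"wx": 0,"wy": 0,"wz": 0,"tx": 0,"ty": 0,"tz": 2,"fingers": 0.35},{"wx": 0,"wy": 0,"wz": 0,"tx": 0,"ty": 0,"tz": 2,"fingers": 0.35},{"wx": 0,"wy": 0,"wz": 0,"tx": 0,"ty": 0,"tz": 1.2,"fingers": 0.35},{"wx": 0,"wy": 0,"wz": 0,"tx": 0,"ty": 0,"tz": 0,"fingers": 0.35},{"wx": 0,"wy": 0,"wz": 0,"tx": 0,"ty": 0,"tz": 0,"fingers": 0.35}], "squeeze": 10}}

```text
time_s: 32.12
position: [0.5046, -0.2633, 0.0705]
tcp_rot: [[-0.818, 0.575, 0.002], [0.575, 0.818, -0.003], [-0.004, -0.001, -1.0]]
wrist_force: [0.0, -0.2, 1.1]
opening: 0.057
```

```bash
python3 s.py .4985 -.262 .0105; python3 - <<'E'
from h import *
im=np.zeros((600,800,3),np.uint8)
p,d=robot.snapshot("top");cv2.imwrite("pics/top2.png",p)
s,ds=robot.snapshot("side");cv2.imwrite("pics/side2.png",s)
im[:480,:400]=cv2.resize(p[220:340,390:490],(400,480),interpolation=2)
im[:400,400:]=cv2.resize(s[160:260,290:390],(400,400),interpolation=2)
cv2.imwrite("pics/c3.png",im)
E
```

```text
j [ -2.7  31.7  31.6 112.7 -24.2  41.9  98.2] p [ 0.5046 -0.2633  0.0705] open 0.05703317588901338 t 32.1167
[[-0.818, 0.575, 0.002], [0.575, 0.818, -0.003], [-0.004, -0.001, -1.0]] F [ 0.01 -0.25  1.11] T [-0.055  0.043 -0.013]
tool shift cm [ 0.59 -0.24  6.  ]
tilt fix deg [-0.06  0.21  0.  ] tool y yaw 54.9
```

View pics/c3.png

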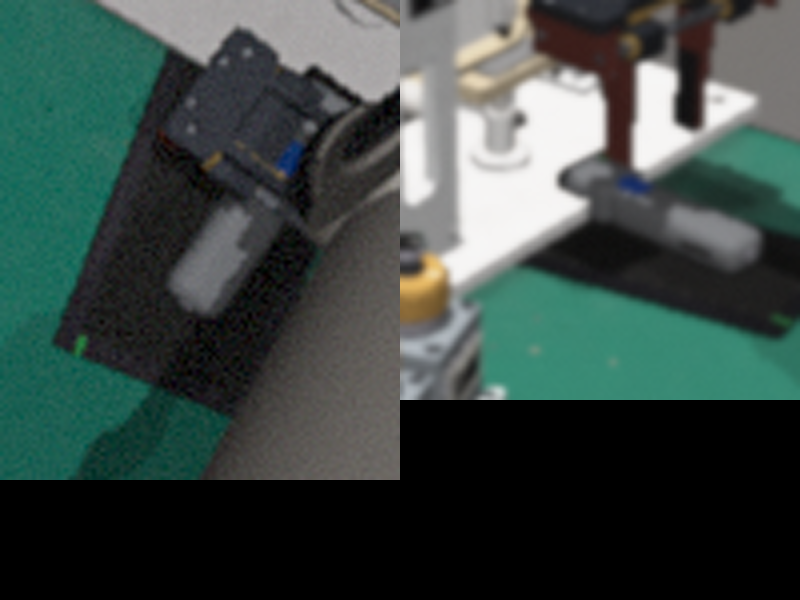

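Call:
{"op": "step_arm", "data": {"steps": [{"wx": 0,"wy": 0.2,"wz": -1.4,"tx": 0.59,"ty": -0.24,"tz": 0.5,"fingers": 0.35},{"wx": 0,"wy": 0,"wz": 0,"tx": 0.05,"ty": -0.02,"tz": 1.0,"fingers": 0.35},{"wx": 0,"wy": 0,"wz": 0,"tx": 0.05,"ty": -0.02,"tz": 1.0,"fingers": 0.35},{"wx": 0,"wy": 0,"wz": 0,"tx": 0.05,"ty": 0,"tz": 0.8,"fingers": 0.35},{"wx": 0,"wy": 0,"wz": 0,"tx": 0,"ty": 0,"tz": 0,"fingers": 0.35},{"wx": 0,"wy": 0,"wz": 0,"tx": 0,"ty": 0,"tz": 0,"fingers": 0.35}], "squeeze": 10}}

```text
time_s: 32.72
position: [0.4984, -0.262, 0.0377]
tcp_rot: [[-0.833, 0.553, 0.005], [0.553, 0.833, -0.002], [-0.006, 0.001, -1.0]]
wrist_force: [0.4, 1.1, 0.3]
opening: 0.057
```

```bash
python3 s.py .4985 -.262 .0105
```

```text
j [ -0.6  33.9  28.9 114.3 -26.1  37.8 101.5] p [ 0.4984 -0.262   0.0377] open 0.05696118250295338 t 32.7167
[[-0.833, 0.553, 0.005], [0.553, 0.833, -0.002], [-0.006, 0.001, -1.0]] F [0.38 1.09 0.34] T [-0.012 -0.026  0.022]
tool shift cm [0.   0.   2.72]
tilt fix deg [0.07 0.33 0.  ] tool y yaw 56.4
```

Call:
{"op": "step_arm", "data": {"steps": [{"wx": 0,"wy": 0.3,"wz": 0,"tx": 0.03,"ty": 0,"tz": 0.9,"fingers": 0.35},{"wx": 0,"wy": 0,"wz": 0,"tx": 0.03,"ty": 0,"tz": 0.9,"fingers": 0.35},{"wx": 0,"wy": 0,"wz": 0,"tx": 0,"ty": 0,"tz": 0.5,"fingers": 0.35},{"wx": 0,"wy": 0,"wz": 0,"tx": 0,"ty": 0,"tz": 0.2,"fingers": 0.35},{"wx": 0,"wy": 0,"wz": 0,"tx": 0,"ty": 0,"tz": 0,"fingers": 0.35},{"wx": 0,"wy": 0,"wz": 0,"tx": 0,"ty": 0,"tz": 0,"fingers": 0.35}], "squeeze": 10}}

```text
time_s: 33.22
position: [0.4978, -0.2617, 0.0095]
tcp_rot: [[-0.833, 0.553, -0.0], [0.553, 0.833, 0.001], [0.001, 0.001, -1.0]]
wrist_force: [0.0, -0.0, 0.0]
opening: 0.057
```

```bash
python3 s.py .4985 -.262 .0105
```

```text
j [  1.   36.6  26.9 114.5 -27.9  35.3 103. ] p [ 0.4978 -0.2617  0.0095] open 0.05695942148161664 t 33.2167
[[-0.833, 0.553, -0.0], [0.553, 0.833, 0.001], [0.001, 0.001, -1.0]] F [ 0.   -0.    0.04] T [-0.039  0.01   0.022]
tool shift cm [-0.07  0.02 -0.1 ]
tilt fix deg [ 0.05 -0.04  0.  ] tool y yaw 56.4
```

Call:
{"op": "step_arm", "data": {"steps": [{"wx": 0,"wy": 0,"wz": 0,"tx": -0.05,"ty": 0,"tz": -0.05,"fingers": 0.5},{"wx": 0,"wy": 0,"wz": 0,"tx": 0,"ty": 0,"tz": 0,"fingers": 0.6},{"wx": 0,"wy": 0,"wz": 0,"tx": 0,"ty": 0,"tz": 0,"fingers": 0.75},{"wx": 0,"wy": 0,"wz": 0,"tx": 0,"ty": 0,"tz": 0,"fingers": 0.75},{"wx": 0,"wy": 0,"wz": 0,"tx": 0,"ty": 0,"tz": 0,"fingers": 0.75},{"wx": 0,"wy": 0,"wz": 0,"tx": 0,"ty": 0,"tz": 0,"fingers": 0.75}], "squeeze": 35}}

```text
time_s: 33.72
position: [0.4985, -0.2621, 0.0106]
tcp_rot: [[-0.833, 0.553, 0.001], [0.553, 0.833, 0.001], [-0.0, 0.001, -1.0]]
wrist_force: [-0.6, -0.6, -1.7]
opening: 0.0356
```

```bash
python3 s.py .4985 -.262 .0105
```

```text
j [  1.   36.5  27.  114.4 -27.8  35.5 102.9] p [ 0.4985 -0.2621  0.0106] open 0.035574839163230995 t 33.7167
[[-0.833, 0.553, 0.001], [0.553, 0.833, 0.001], [-0.0, 0.001, -1.0]] F [-0.57 -0.56 -1.73] T [-0.111 -0.002 -0.032]
tool shift cm [0.   0.01 0.01]
tilt fix deg [ 0.06  0.   -0.  ] tool y yaw 56.4
```

Call:
{"op": "step_arm", "data": {"steps": [{"wx": 0,"wy": 0,"wz": 0,"tx": 0,"ty": 0,"tz": -0.5,"fingers": 0.75},{"wx": 0,"wy": 0,"wz": 0,"tx": 0,"ty": 0,"tz": -1.0,"fingers": 0.75},{"wx": 0,"wy": 0,"wz": 0,"tx": 0,"ty": 0,"tz": -1.5,"fingers": 0.75},{"wx": 0,"wy": 0,"wz": 0,"tx": 0,"ty": 0,"tz": -1.5,"fingers": 0.75},{"wx": 0,"wy": 0,"wz": 0,"tx": 0,"ty": 0,"tz": -1.0,"fingers": 0.75},{"wx": 0,"wy": 0,"wz": 0,"tx": 1.5,"ty": 0,"tz": 0,"fingers": 0.75},{"wx": 0,"wy": 0,"wz": -3,"tx": 2,"ty": 0,"tz": 0,"fingers": 0.75},{"wx": 0,"wy": 0,"wz": -4,"tx": 1.5,"ty": 1,"tz": 0,"fingers": 0.75},{"wx": 0,"wy": 0,"wz": -4,"tx": 0,"ty": 2,"tz": 0,"fingers": 0.75},{"wx": 0,"wy": 0,"wz": -4,"tx": 0,"ty": 2,"tz": 0,"fingers": 0.75},{"wx": 0,"wy": 0,"wz": -4,"tx": 0,"ty": 2,"tz": 0,"fingers": 0.75},{"wx": 0,"wy": 0,"wz": -4,"tx": 0,"ty": 2,"tz": 0,"fingers": 0.75},{"wx": 0,"wy": 0,"wz": 0,"tx": 0,"ty": 0,"tz": 0,"fingers": 0.75},{"wx": 0,"wy": 0,"wz": 0,"tx": 0,"ty": 0,"tz": 0,"fingers": 0.75}], "squeeze": 35}}

```text
time_s: 34.88
position: [0.4943, -0.1439, 0.0755]
tcp_rot: [[-0.988, 0.155, 0.008], [0.155, 0.988, -0.0], [-0.008, 0.001, -1.0]]
wrist_force: [-0.1, -0.1, -2.9]
opening: 0.0361
```

```bash
python3 s.py .4808 .1621 .07; python3 - <<'E'
from h import *
im=np.zeros((600,800,3),np.uint8)
p,d=robot.snapshot("top");cv2.imwrite("pics/top3.png",p)
s,ds=robot.snapshot("side");cv2.imwrite("pics/side3.png",s);np.save("pics/side3.npy",ds)
im[:480,:400]=cv2.resize(p[180:330,365:490],(400,480),interpolation=2)
im[:400,400:]=cv2.resize(s[160:300,270:410],(400,400),interpolation=2)
cv2.imwrite("pics/c4.png",im)
E
```

```text
j [-11.1  25.5  25.4 119.7 -17.7  37.9 107.3] p [ 0.4943 -0.1439  0.0755] open 0.03610079240933569 t 34.8833
[[-0.988, 0.155, 0.008], [0.155, 0.988, -0.0], [-0.008, 0.001, -1.0]] F [-0.11 -0.1  -2.87] T [-0.025  0.009 -0.005]
tool shift cm [ 6.08 30.02  0.53]
tilt fix deg [ 0.06  0.46 -0.  ] tool y yaw 81.1
```

View pics/c4.png

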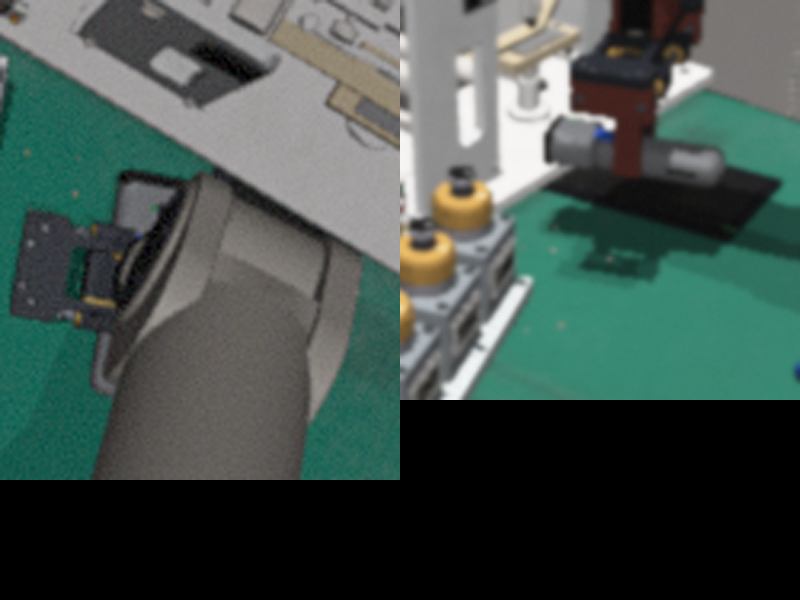

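```bash
python3 - <<'E'
from h import *
o=robot.get_obs();R=np.array(o["tcp_rot"]);p=np.array(o["position"])
c=p-R[:,2]*.0094;a=-R[:,0]
for s in(-.08,-.075,-.07,0,.07,.075,.08): print(s,proj("side",[c+a*s, c+a*s+R[:,1]*.02,c+a*s-R[:,1]*.02]).round(1).tolist())
im=cv2.imread("pics/side3.png")[190:235,310:395]
cv2.imwrite("pics/c5.png",cv2.resize(im,(765,405),interpolation=2))
E
```

```text
-0.08 [[384.9, 218.2], [383.0, 222.2], [386.8, 214.2]]
-0.075 [[382.8, 217.8], [380.8, 221.8], [384.7, 213.9]]
-0.07 [[380.7, 217.5], [378.7, 221.5], [382.7, 213.6]]
0 [[351.9, 212.7], [349.6, 216.6], [354.2, 208.9]]
0.07 [[324.0, 208.1], [321.3, 211.9], [326.5, 204.5]]
0.075 [[322.0, 207.8], [319.3, 211.6], [324.6, 204.1]]
0.08 [[320.0, 207.5], [317.3, 211.2], [322.6, 203.8]]
```

View pics/c5.png

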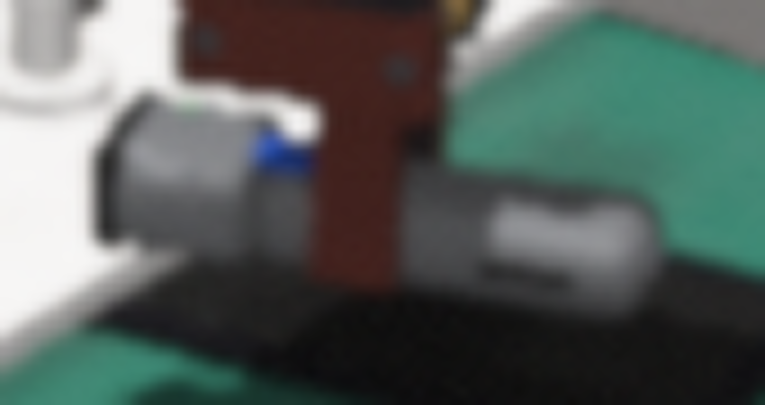

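Call:
{"op": "step_arm", "data": {"steps": [{"wx": 0,"wy": 0.4,"wz": 0,"tx": 2,"ty": 0,"tz": 0,"fingers": 0.75},{"wx": 0,"wy": 0,"wz": 0,"tx": 2,"ty": 1,"tz": 0,"fingers": 0.75},{"wx": 0,"wy": 0,"wz": 0,"tx": 2,"ty": 2,"tz": 0,"fingers": 0.75},{"wx": 0,"wy": 0,"wz": 0,"tx": 0,"ty": 2.5,"tz": 0,"fingers": 0.75},{"wx": 0,"wy": 0,"wz": 0,"tx": 0,"ty": 2.5,"tz": 0,"fingers": 0.75},{"wx": 0,"wy": 0,"wz": 0,"tx": 0,"ty": 2.5,"tz": 0,"fingers": 0.75},{"wx": 0,"wy": 0,"wz": 0,"tx": 0,"ty": 2.5,"tz": 0,"fingers": 0.75},{"wx": 0,"wy": 0,"wz": 0,"tx": 0,"ty": 2.5,"tz": 0,"fingers": 0.75},{"wx": 0,"wy": 0,"wz": 0,"tx": 0,"ty": 2.5,"tz": 0,"fingers": 0.75},{"wx": 0,"wy": 0,"wz": 0,"tx": 0,"ty": 2.5,"tz": 0,"fingers": 0.75},{"wx": 0,"wy": 0,"wz": 0,"tx": 0,"ty": 2.5,"tz": 0,"fingers": 0.75},{"wx": 0,"wy": 0,"wz": 0,"tx": 0,"ty": 2.5,"tz": 0,"fingers": 0.75},{"wx": 0,"wy": 0,"wz": 0,"tx": 0,"ty": 1.5,"tz": 0,"fingers": 0.75},{"wx": 0,"wy": 0,"wz": 0,"tx": 0,"ty": 0,"tz": 0,"fingers": 0.75},{"wx": 0,"wy": 0,"wz": 0,"tx": 0,"ty": 0,"tz": 0,"fingers": 0.75}], "squeeze": 35}}

```text
time_s: 36.23
position: [0.485, 0.1276, 0.0754]
tcp_rot: [[-0.982, 0.191, 0.006], [0.191, 0.982, -0.008], [-0.008, -0.007, -1.0]]
wrist_force: [-0.0, -0.5, -1.9]
opening: 0.0357
```

```bash
cat >>s.py <<'E'
print("tool x yaw",np.degrees(np.arctan2(R[1,0],R[0,0])).round(2))
E
python3 s.py .4828 .1618 .0346
```

```text
j [-42.8  24.6  25.4 121.2 -16.1  37.3  72.5] p [0.485  0.1276 0.0754] open 0.03569586662376661 t 36.2333
[[-0.982, 0.191, 0.006], [0.191, 0.982, -0.008], [-0.008, -0.007, -1.0]] F [-0.04 -0.48 -1.93] T [-0.003  0.024  0.036]
tool shift cm [0.9  3.35 4.04]
tilt fix deg [-0.4   0.44  0.  ] tool y yaw 79.0
tool x yaw 168.99
```

Call:
{"op": "step_arm", "data": {"steps": [{"wx": -0.2,"wy": 0.2,"wz": -1.2,"tx": 0.5,"ty": 1.7,"tz": 1.3,"fingers": 0.75},{"wx": -0.2,"wy": 0.2,"wz": -1.2,"tx": 0.4,"ty": 1.6,"tz": 1.3,"fingers": 0.75},{"wx": 0,"wy": 0,"wz": 0,"tx": 0,"ty": 0,"tz": 0.9,"fingers": 0.75},{"wx": 0,"wy": 0,"wz": 0,"tx": 0,"ty": 0,"tz": 0.3,"fingers": 0.75},{"wx": 0,"wy": 0,"wz": 0,"tx": 0,"ty": 0,"tz": 0,"fingers": 0.75},{"wx": 0,"wy": 0,"wz": 0,"tx": 0,"ty": 0,"tz": 0,"fingers": 0.75}], "squeeze": 35}}

```text
time_s: 36.73
position: [0.4831, 0.1547, 0.0347]
tcp_rot: [[-0.987, 0.158, -0.0], [0.158, 0.987, -0.004], [-0.001, -0.004, -1.0]]
wrist_force: [-0.6, 0.0, -3.3]
opening: 0.0357
```

```bash
python3 s.py .4828 .1618 .0346
```

```text
j [-42.4  29.1  21.9 121.2 -19.   33.1  73.9] p [0.4831 0.1547 0.0347] open 0.03572522834335855 t 36.7333
[[-0.987, 0.158, -0.0], [0.158, 0.987, -0.004], [-0.001, -0.004, -1.0]] F [-0.61  0.01 -3.3 ] T [ 0.03  -0.041  0.007]
tool shift cm [0.14 0.7  0.01]
tilt fix deg [-0.22  0.03  0.  ] tool y yaw 80.9
tool x yaw 170.89
```

Call:
{"op": "step_arm", "data": {"steps": [{"wx": -0.2,"wy": 0,"wz": -0.4,"tx": 0.14,"ty": 0.7,"tz": 0,"fingers": 0.75},{"wx": 0,"wy": 0,"wz": 0,"tx": 0,"ty": 0,"tz": 0,"fingers": 0.75},{"wx": 0,"wy": 0,"wz": 0,"tx": 0,"ty": 0,"tz": 0,"fingers": 0.75},{"wx": 0,"wy": 0,"wz": 0,"tx": 0,"ty": 0,"tz": 0,"fingers": 0.75}], "squeeze": 35}}

```text
time_s: 37.07
position: [0.4836, 0.1602, 0.0357]
tcp_rot: [[-0.988, 0.155, 0.002], [0.155, 0.988, -0.0], [-0.002, -0.0, -1.0]]
wrist_force: [0.4, -0.5, -2.8]
opening: 0.0355
```

```bash
python3 s.py .4828 .1618 .0346; python3 - <<'E'
from h import *
im=np.zeros((560,800,3),np.uint8)
p,d=robot.snapshot("top");cv2.imwrite("pics/top4.png",p)
s,ds=robot.snapshot("side");cv2.imwrite("pics/side4.png",s)
im[:400,:400]=cv2.resize(p[180:300,220:340],(400,400),interpolation=2)
im[:400,400:]=cv2.resize(s[230:350,240:360],(400,400),interpolation=2)
cv2.imwrite("pics/c6.png",im)
E
```

```text
j [-42.7  29.   21.7 121.  -19.1  33.2  73.7] p [0.4836 0.1602 0.0357] open 0.03554836732252504 t 37.0667
[[-0.988, 0.155, 0.002], [0.155, 0.988, -0.0], [-0.002, -0.0, -1.0]] F [ 0.37 -0.53 -2.78] T [ 0.036 -0.015 -0.024]
tool shift cm [0.1  0.14 0.11]
tilt fix deg [-0.01  0.1   0.  ] tool y yaw 81.1
tool x yaw 171.11
```

View pics/c6.png

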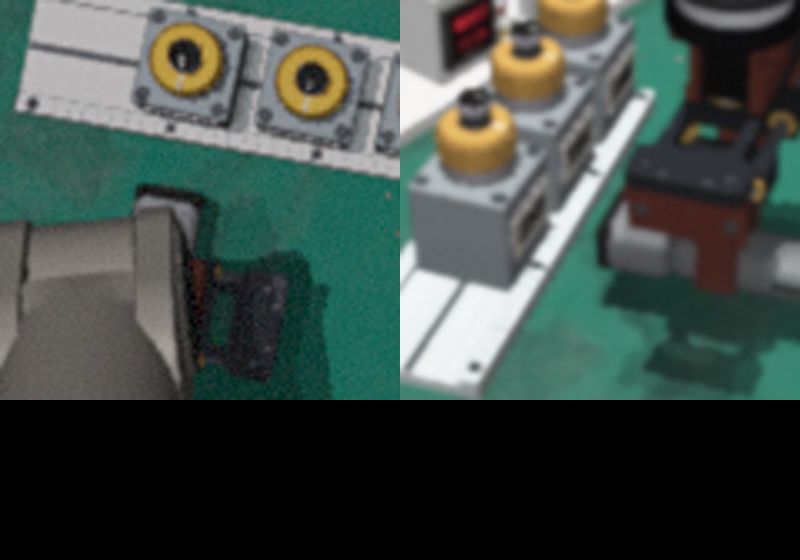

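```bash
python3 - <<'E'
from h import *
a=np.array([.9885,-.1513]);b=np.array([.1513,.9885])
p=cv2.imread("pics/top4.png")
m=cv2.inRange(cv2.cvtColor(p,cv2.COLOR_BGR2HSV),(15,90,90),(32,255,255))
n=[cv2.fitEllipse(c)[0] for c in cv2.findContours(m,0,2)[0] if 200<cv2.contourArea(c)<450 and 190<cv2.boundingRect(c)[1]+10<230]
n=sorted(n);N=ray("top",n,.106);print(N.round(4))
nose=ray("top",[[271,236.4]],.05)[0];print(nose,"along",(N[0]-nose)[:2]@a,"lat",(N[0]-nose)[:2]@b)
E
```

```text
[[ 0.6364  0.1385  0.106 ]
 [ 0.6241  0.0589  0.106 ]
 [ 0.6119 -0.02    0.106 ]]
[0.55679029 0.14888788 0.05      ] along 0.0802501400861027 lat 0.0017251339703160094
```

Call:
{"op": "step_arm", "data": {"steps": [{"wx": 0,"wy": 0.1,"wz": -0.2,"tx": 0.2,"ty": 0.14,"tz": 0.1,"fingers": 0.75},{"wx": 0,"wy": 0,"wz": 0,"tx": 0,"ty": 0,"tz": 0,"fingers": 0.75},{"wx": 0,"wy": 0,"wz": 0,"tx": 0,"ty": 0,"tz": 0,"fingers": 0.75},{"wx": 0,"wy": 0,"wz": 0,"tx": 0,"ty": 0,"tz": 0,"fingers": 0.75},{"wx": 0,"wy": 0,"wz": 0,"tx": 0,"ty": 0,"tz": 0,"fingers": 0.75},{"wx": 0,"wy": 0,"wz": 0,"tx": 0,"ty": 0,"tz": 0,"fingers": 0.75},{"wx": 0,"wy": 0,"wz": 0,"tx": 0,"ty": 0,"tz": 0,"fingers": 0.75},{"wx": 0,"wy": 0,"wz": 0,"tx": 0,"ty": 0,"tz": 0,"fingers": 0.75},{"wx": 0,"wy": 0,"wz": 0,"tx": 0,"ty": 0,"tz": 0,"fingers": 0.75},{"wx": 0,"wy": 0,"wz": 0,"tx": 0,"ty": 0,"tz": 0,"fingers": 0.75},{"wx": 0,"wy": 0,"wz": 0,"tx": 0,"ty": 0,"tz": 0,"fingers": 0.75},{"wx": 0,"wy": 0,"wz": 0,"tx": 0,"ty": 0,"tz": 0,"fingers": 0.75},{"wx": 0,"wy": 0,"wz": 0,"tx": 0,"ty": 0,"tz": 0,"fingers": 0.75},{"wx": 0,"wy": 0,"wz": 0,"tx": 0,"ty": 0,"tz": 0,"fingers": 0.75},{"wx": 0,"wy": 0,"wz": 0,"tx": 0,"ty": 0,"tz": 0,"fingers": 0.75},{"wx": 0,"wy": 0,"wz": 0,"tx": 0,"ty": 0,"tz": 0,"fingers": 0.75},{"wx": 0,"wy": 0,"wz": 0,"tx": 0,"ty": 0,"tz": 0,"fingers": 0.75},{"wx": 0,"wy": 0,"wz": 0,"tx": 0,"ty": 0,"tz": 0,"fingers": 0.75},{"wx": 0,"wy": 0,"wz": 0,"tx": 0,"ty": 0,"tz": 0,"fingers": 0.75},{"wx": 0,"wy": 0,"wz": 0,"tx": 0,"ty": 0,"tz": 0,"fingers": 0.75}], "squeeze": 35}}

```text
time_s: 38.83
position: [0.4817, 0.162, 0.0349]
tcp_rot: [[-0.989, 0.151, 0.0], [0.151, 0.989, 0.0], [-0.0, 0.0, -1.0]]
wrist_force: [-0.2, -0.3, -2.5]
opening: 0.0359
```

```bash
python3 s.py .4708 .0818 .0346
```

```text
j [-42.9  29.   21.6 121.1 -19.1  33.1  73.7] p [0.4817 0.162  0.0349] open 0.03586339563436412 t 38.8333
[[-0.989, 0.151, 0.0], [0.151, 0.989, 0.0], [-0.0, 0.0, -1.0]] F [-0.19 -0.27 -2.52] T [-0.008  0.015 -0.046]
tool shift cm [-0.13 -8.1   0.03]
tilt fix deg [ 0.    0.01 -0.  ] tool y yaw 81.3
tool x yaw 171.33
```

Call:
{"op": "step_arm", "data": {"steps": [{"wx": 0,"wy": 0,"wz": 0,"tx": 0,"ty": 0,"tz": 0,"fingers": 0.75},{"wx": 0,"wy": 0,"wz": 0,"tx": 0,"ty": 0,"tz": 0,"fingers": 0.75},{"wx": 0,"wy": 0,"wz": 0,"tx": 0,"ty": 0,"tz": 0,"fingers": 0.75},{"wx": 0,"wy": 0,"wz": 0,"tx": 0,"ty": 0,"tz": 0,"fingers": 0.75},{"wx": 0,"wy": 0,"wz": 0,"tx": 0,"ty": 0,"tz": 0,"fingers": 0.75},{"wx": 0,"wy": 0,"wz": 0,"tx": 0,"ty": 0,"tz": 0,"fingers": 0.75},{"wx": 0,"wy": 0,"wz": 0,"tx": 0,"ty": -1,"tz": 0,"fingers": 0.75},{"wx": 0,"wy": 0,"wz": 0,"tx": 0,"ty": -1.5,"tz": 0,"fingers": 0.75},{"wx": 0,"wy": 0,"wz": 0,"tx": 0,"ty": -1.5,"tz": 0,"fingers": 0.75},{"wx": 0,"wy": 0,"wz": 0,"tx": 0,"ty": -1.5,"tz": 0,"fingers": 0.75},{"wx": 0,"wy": 0,"wz": 0,"tx": 0,"ty": -1.5,"tz": 0,"fingers": 0.75},{"wx": 0,"wy": 0,"wz": 0,"tx": 0,"ty": -1,"tz": 0,"fingers": 0.75},{"wx": 0,"wy": 0,"wz": 0,"tx": 0,"ty": 0,"tz": 0,"fingers": 0.75},{"wx": 0,"wy": 0,"wz": 0,"tx": 0,"ty": 0,"tz": 0,"fingers": 0.75},{"wx": 0,"wy": 0,"wz": 0,"tx": 0,"ty": 0,"tz": 0,"fingers": 0.75}], "squeeze": 35}}

```text
time_s: 40.08
position: [0.4684, 0.0763, 0.035]
tcp_rot: [[-0.989, 0.151, 0.001], [0.151, 0.989, -0.0], [-0.001, -0.0, -1.0]]
wrist_force: [-0.1, -0.1, -2.5]
opening: 0.0356
```

```bash
python3 s.py .4700 .0820 .0346
```

```text
j [-34.3  26.7  21.4 125.5 -18.6  30.8  82.5] p [0.4684 0.0763 0.035 ] open 0.03560756470039197 t 40.0833
[[-0.989, 0.151, 0.001], [0.151, 0.989, -0.0], [-0.001, -0.0, -1.0]] F [-0.12 -0.12 -2.48] T [0.037 0.014 0.018]
tool shift cm [-0.08  0.59  0.04]
tilt fix deg [-0.01  0.04  0.  ] tool y yaw 81.3
tool x yaw 171.31
```

Call:
{"op": "step_arm", "data": {"steps": [{"wx": 0,"wy": 0,"wz": 0,"tx": -0.1,"ty": 0.7,"tz": 0,"fingers": 0.75},{"wx": 0,"wy": 0,"wz": 0,"tx": 0,"ty": 0,"tz": 0,"fingers": 0.75},{"wx": 0,"wy": 0,"wz": 0,"tx": 0,"ty": 0,"tz": 0,"fingers": 0.75},{"wx": 0,"wy": 0,"wz": 0,"tx": 0,"ty": 0,"tz": 0,"fingers": 0.75},{"wx": 0,"wy": 0,"wz": 0,"tx": 0,"ty": 0,"tz": 0,"fingers": 0.75},{"wx": 0,"wy": 0,"wz": 0,"tx": 0,"ty": 0,"tz": 0,"fingers": 0.75},{"wx": 0,"wy": 0,"wz": 0,"tx": 0,"ty": 0,"tz": 0,"fingers": 0.75},{"wx": 0,"wy": 0,"wz": 0,"tx": 0,"ty": 0,"tz": 0,"fingers": 0.75},{"wx": 0,"wy": 0,"wz": 0,"tx": 0,"ty": 0,"tz": 0,"fingers": 0.75},{"wx": 0,"wy": 0,"wz": 0,"tx": 0,"ty": 0,"tz": 0,"fingers": 0.75},{"wx": 0,"wy": 0,"wz": 0,"tx": 0,"ty": 0,"tz": 0,"fingers": 0.75},{"wx": 0,"wy": 0,"wz": 0,"tx": 0,"ty": 0,"tz": 0,"fingers": 0.75},{"wx": 0,"wy": 0,"wz": 0,"tx": 0,"ty": 0,"tz": 0,"fingers": 0.75},{"wx": 0,"wy": 0,"wz": 0,"tx": 0,"ty": 0,"tz": 0,"fingers": 0.75},{"wx": 0,"wy": 0,"wz": 0,"tx": 0,"ty": 0,"tz": 0,"fingers": 0.75},{"wx": 0,"wy": 0,"wz": 0,"tx": 0,"ty": 0,"tz": 0,"fingers": 0.75},{"wx": 0,"wy": 0,"wz": 0,"tx": 0,"ty": 0,"tz": 0,"fingers": 0.75},{"wx": 0,"wy": 0,"wz": 0,"tx": 0,"ty": 0,"tz": 0,"fingers": 0.75},{"wx": 0,"wy": 0,"wz": 0,"tx": 0,"ty": 0,"tz": 0,"fingers": 0.75},{"wx": 0,"wy": 0,"wz": 0,"tx": 0,"ty": 0,"tz": 0,"fingers": 0.75}], "squeeze": 35}}

```text
time_s: 41.75
position: [0.4714, 0.0877, 0.0349]
tcp_rot: [[-0.989, 0.145, 0.001], [0.145, 0.989, 0.001], [-0.001, 0.001, -1.0]]
wrist_force: [0.6, 0.4, -2.1]
opening: 0.0359
```

```bash
python3 s.py .4700 .0820 .0346
```

```text
j [-35.3  27.   21.3 124.9 -18.7  31.   81.6] p [0.4714 0.0877 0.0349] open 0.03587601418869623 t 41.75
[[-0.989, 0.145, 0.001], [0.145, 0.989, 0.001], [-0.001, 0.001, -1.0]] F [ 0.64  0.41 -2.08] T [0.003 0.018 0.03 ]
tool shift cm [ 0.05 -0.59  0.03]
tilt fix deg [0.07 0.07 0.  ] tool y yaw 81.6
tool x yaw 171.64
```

Call:
{"op": "step_arm", "data": {"steps": [{"wx": 0,"wy": 0,"wz": 0.15,"tx": 0,"ty": -0.55,"tz": 0,"fingers": 0.75},{"wx": 0,"wy": 0,"wz": 0,"tx": 0,"ty": 0,"tz": 0,"fingers": 0.75},{"wx": 0,"wy": 0,"wz": 0,"tx": 0,"ty": 0,"tz": 0,"fingers": 0.75},{"wx": 0,"wy": 0,"wz": 0,"tx": 0,"ty": 0,"tz": 0,"fingers": 0.75}], "squeeze": 35}}

```text
time_s: 42.08
position: [0.4704, 0.0815, 0.0348]
tcp_rot: [[-0.989, 0.149, 0.001], [0.149, 0.989, 0.001], [-0.001, 0.001, -1.0]]
wrist_force: [-0.5, -0.4, -1.9]
opening: 0.0359
```

```bash
python3 s.py .4700 .0820 .0346
```

```text
j [-34.7  26.8  21.3 125.1 -18.7  30.9  82.2] p [0.4704 0.0815 0.0348] open 0.03593468144853727 t 42.0833
[[-0.989, 0.149, 0.001], [0.149, 0.989, 0.001], [-0.001, 0.001, -1.0]] F [-0.5  -0.39 -1.9 ] T [ 0.036 -0.033 -0.027]
tool shift cm [0.05 0.05 0.02]
tilt fix deg [0.06 0.06 0.  ] tool y yaw 81.5
tool x yaw 171.46
```

Call:
{"op": "step_arm", "data": {"steps": [{"wx": 0,"wy": 0,"wz": 0,"tx": 0,"ty": 0,"tz": 0,"fingers": 0.75},{"wx": 0,"wy": 0,"wz": 0,"tx": 0,"ty": 0,"tz": 0,"fingers": 0.75},{"wx": 0,"wy": 0,"wz": 0,"tx": 0,"ty": 0,"tz": 0,"fingers": 0.75},{"wx": 0,"wy": 0,"wz": 0,"tx": 0,"ty": 0,"tz": 0,"fingers": 0.75},{"wx": 0,"wy": 0,"wz": 0,"tx": 0,"ty": 0,"tz": 0,"fingers": 0.75},{"wx": 0,"wy": 0,"wz": 0,"tx": 0,"ty": 0,"tz": 0,"fingers": 0.75},{"wx": 0,"wy": 0,"wz": 0,"tx": 0,"ty": 0,"tz": 0,"fingers": 0.75},{"wx": 0,"wy": 0,"wz": 0,"tx": 0,"ty": 0,"tz": 0,"fingers": 0.75},{"wx": 0,"wy": 0,"wz": 0,"tx": 0,"ty": 0,"tz": 0,"fingers": 0.75},{"wx": 0,"wy": 0,"wz": 0,"tx": 0,"ty": 0,"tz": 0,"fingers": 0.75},{"wx": 0,"wy": 0,"wz": 0,"tx": 0,"ty": 0,"tz": 0,"fingers": 0.75},{"wx": 0,"wy": 0,"wz": 0,"tx": 0,"ty": 0,"tz": 0,"fingers": 0.75},{"wx": 0,"wy": 0,"wz": 0,"tx": 0,"ty": 0,"tz": 0,"fingers": 0.75},{"wx": 0,"wy": 0,"wz": 0,"tx": 0,"ty": 0,"tz": 0,"fingers": 0.75},{"wx": 0,"wy": 0,"wz": 0,"tx": 0,"ty": 0,"tz": 0,"fingers": 0.75},{"wx": 0,"wy": 0,"wz": 0,"tx": 0,"ty": 0,"tz": 0,"fingers": 0.75},{"wx": 0,"wy": 0,"wz": 0,"tx": 0,"ty": 0,"tz": 0,"fingers": 0.75},{"wx": 0,"wy": 0,"wz": 0,"tx": 0,"ty": 0,"tz": 0,"fingers": 0.75},{"wx": 0,"wy": 0,"wz": 0,"tx": 0,"ty": 0,"tz": 0,"fingers": 0.75},{"wx": 0,"wy": 0,"wz": 0,"tx": 0,"ty": 0,"tz": 0,"fingers": 0.75}], "squeeze": 35}}

```text
time_s: 43.75
position: [0.4705, 0.0817, 0.0349]
tcp_rot: [[-0.989, 0.148, 0.001], [0.148, 0.989, 0.001], [-0.001, 0.001, -1.0]]
wrist_force: [1.1, 0.3, -2.0]
opening: 0.0359
```

```bash
python3 s.py .4580 .0032 .0346
```

```text
j [-34.7  26.8  21.3 125.1 -18.7  30.9  82.2] p [0.4705 0.0817 0.0349] open 0.035916226701222624 t 43.75
[[-0.989, 0.148, 0.001], [0.148, 0.989, 0.001], [-0.001, 0.001, -1.0]] F [ 1.08  0.34 -2.04] T [-0.02  -0.022 -0.005]
tool shift cm [ 0.07 -7.95  0.02]
tilt fix deg [ 0.07  0.07 -0.  ] tool y yaw 81.5
tool x yaw 171.47
```

Call:
{"op": "step_arm", "data": {"steps": [{"wx": 0,"wy": 0,"wz": 0.1,"tx": 0,"ty": -1,"tz": 0,"fingers": 0.75},{"wx": 0,"wy": 0,"wz": 0.1,"tx": 0,"ty": -1.5,"tz": 0,"fingers": 0.75},{"wx": 0,"wy": 0,"wz": 0,"tx": 0,"ty": -1.5,"tz": 0,"fingers": 0.75},{"wx": 0,"wy": 0,"wz": 0,"tx": 0,"ty": -1.5,"tz": 0,"fingers": 0.75},{"wx": 0,"wy": 0,"wz": 0,"tx": 0,"ty": -1.2,"tz": 0,"fingers": 0.75},{"wx": 0,"wy": 0,"wz": 0,"tx": 0,"ty": -0.6,"tz": 0,"fingers": 0.75},{"wx": 0,"wy": 0,"wz": 0,"tx": 0,"ty": 0,"tz": 0,"fingers": 0.75},{"wx": 0,"wy": 0,"wz": 0,"tx": 0,"ty": 0,"tz": 0,"fingers": 0.75},{"wx": 0,"wy": 0,"wz": 0,"tx": 0,"ty": 0,"tz": 0,"fingers": 0.75},{"wx": 0,"wy": 0,"wz": 0,"tx": 0,"ty": 0,"tz": 0,"fingers": 0.75},{"wx": 0,"wy": 0,"wz": 0,"tx": 0,"ty": 0,"tz": 0,"fingers": 0.75}], "squeeze": 35}}

```text
time_s: 44.67
position: [0.4585, 0.0045, 0.0349]
tcp_rot: [[-0.989, 0.151, 0.002], [0.151, 0.989, 0.001], [-0.002, 0.001, -1.0]]
wrist_force: [0.3, -0.2, -2.9]
opening: 0.0356
```

```bash
python3 s.py .4580 .0032 .0346
```

```text
j [-25.7  25.5  21.1 127.6 -18.4  29.6  90.9] p [0.4585 0.0045 0.0349] open 0.03561296948507613 t 44.6667
[[-0.989, 0.151, 0.002], [0.151, 0.989, 0.001], [-0.002, 0.001, -1.0]] F [ 0.26 -0.16 -2.91] T [ 0.028  0.036 -0.045]
tool shift cm [ 0.03 -0.13  0.03]
tilt fix deg [0.07 0.1  0.  ] tool y yaw 81.3
tool x yaw 171.32
```

Call:
{"op": "step_arm", "data": {"steps": [{"wx": 0,"wy": 0,"wz": 0,"tx": 0,"ty": -0.1,"tz": 0,"fingers": 0.75},{"wx": 0,"wy": 0,"wz": 0,"tx": 0,"ty": 0,"tz": 0,"fingers": 0.75},{"wx": 0,"wy": 0,"wz": 0,"tx": 0,"ty": 0,"tz": 0,"fingers": 0.75},{"wx": 0,"wy": 0,"wz": 0,"tx": 0,"ty": 0,"tz": 0,"fingers": 0.75},{"wx": 0,"wy": 0,"wz": 0,"tx": 0,"ty": 0,"tz": 0,"fingers": 0.75},{"wx": 0,"wy": 0,"wz": 0,"tx": 0,"ty": 0,"tz": 0,"fingers": 0.75},{"wx": 0,"wy": 0,"wz": 0,"tx": 0,"ty": 0,"tz": 0,"fingers": 0.75},{"wx": 0,"wy": 0,"wz": 0,"tx": 0,"ty": 0,"tz": 0,"fingers": 0.75},{"wx": 0,"wy": 0,"wz": 0,"tx": 0,"ty": 0,"tz": 0,"fingers": 0.75},{"wx": 0,"wy": 0,"wz": 0,"tx": 0,"ty": 0,"tz": 0,"fingers": 0.75},{"wx": 0,"wy": 0,"wz": 0,"tx": 0,"ty": 0,"tz": 0,"fingers": 0.75},{"wx": 0,"wy": 0,"wz": 0,"tx": 0,"ty": 0,"tz": 0,"fingers": 0.75},{"wx": 0,"wy": 0,"wz": 0,"tx": 0,"ty": 0,"tz": 0,"fingers": 0.75},{"wx": 0,"wy": 0,"wz": 0,"tx": 0,"ty": 0,"tz": 0,"fingers": 0.75},{"wx": 0,"wy": 0,"wz": 0,"tx": 0,"ty": 0,"tz": 0,"fingers": 0.75},{"wx": 0,"wy": 0,"wz": 0,"tx": 0,"ty": 0,"tz": 0,"fingers": 0.75},{"wx": 0,"wy": 0,"wz": 0,"tx": 0,"ty": 0,"tz": 0,"fingers": 0.75},{"wx": 0,"wy": 0,"wz": 0,"tx": 0,"ty": 0,"tz": 0,"fingers": 0.75},{"wx": 0,"wy": 0,"wz": 0,"tx": 0,"ty": 0,"tz": 0,"fingers": 0.75},{"wx": 0,"wy": 0,"wz": 0,"tx": 0,"ty": 0,"tz": 0,"fingers": 0.75}], "squeeze": 35}}

```text
time_s: 46.33
position: [0.4587, 0.0054, 0.0347]
tcp_rot: [[-0.989, 0.147, 0.002], [0.147, 0.989, 0.001], [-0.002, 0.002, -1.0]]
wrist_force: [-0.5, -1.0, -2.3]
opening: 0.0359
```

```bash
python3 s.py; python3 - <<'E'
from h import *
p,d=robot.snapshot("top");cv2.imwrite("pics/top5.png",p)
s,ds=robot.snapshot("side");cv2.imwrite("pics/side5.png",s)
im=np.zeros((560,800,3),np.uint8)
im[:480,:400]=cv2.resize(p[200:350,370:495],(400,480),interpolation=2)
im[:400,400:]=cv2.resize(s[170:290,290:410],(400,400),interpolation=2)
cv2.imwrite("pics/c7.png",im)
hsv=cv2.cvtColor(p,cv2.COLOR_BGR2HSV)
m=cv2.inRange(hsv,(0,0,0),(180,255,62));mm=np.zeros_like(m);mm[225:335,395:490]=m[225:335,395:490]
c=max(cv2.findContours(mm,0,2)[0],key=cv2.contourArea);b=cv2.boxPoints(cv2.minAreaRect(c));print(b.round(1).tolist(),ray("top",b,.006).round(4).tolist(),cv2.contourArea(c))
E
```

```text
j [-25.7  25.5  21.  127.5 -18.4  29.6  91. ] p [0.4587 0.0054 0.0347] open 0.03588839667781121 t 46.3333
[[-0.989, 0.147, 0.002], [0.147, 0.989, 0.001], [-0.002, 0.002, -1.0]] F [-0.48 -1.01 -2.28] T [0.033 0.022 0.029]
tilt fix deg [ 0.1  0.1 -0. ] tool y yaw 81.5
tool x yaw 171.54
[[402.20001220703125, 306.0], [431.5, 231.8000030517578], [481.0, 251.3000030517578], [451.70001220703125, 325.5]] [[0.4101, -0.1472, 0.006], [0.5788, -0.2101, 0.006], [0.5375, -0.323, 0.006], [0.3691, -0.2594, 0.006]] 3859.0
```

View pics/c7.png

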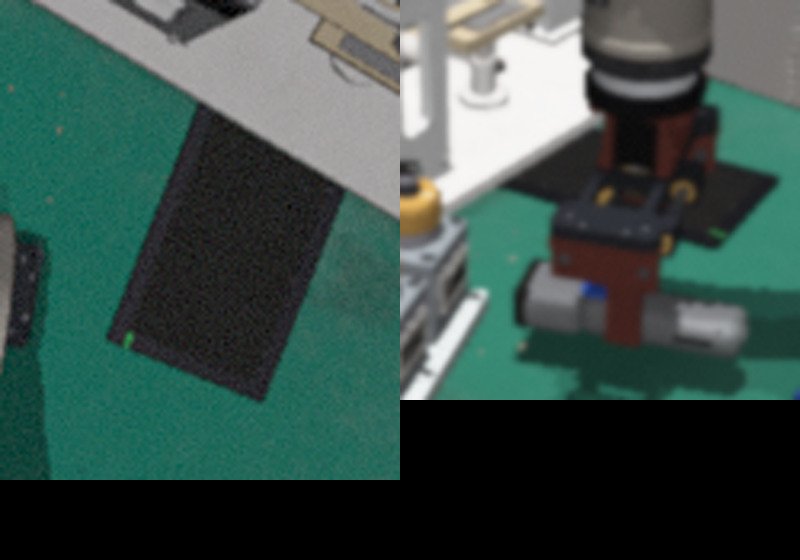

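Call:
{"op": "step_arm", "data": {"steps": [{"wx": 0,"wy": 0,"wz": 0,"tx": 0,"ty": 0,"tz": -1.5,"fingers": 0.75},{"wx": 0,"wy": 0,"wz": 0,"tx": 0,"ty": 0,"tz": -1.5,"fingers": 0.75},{"wx": 0,"wy": 0,"wz": 0,"tx": 0,"ty": -1.5,"tz": -1.0,"fingers": 0.75},{"wx": 0,"wy": 0,"wz": 0,"tx": 0,"ty": -2.5,"tz": 0,"fingers": 0.75},{"wx": 0,"wy": 0,"wz": 0,"tx": 0,"ty": -2.5,"tz": 0,"fingers": 0.75},{"wx": 0,"wy": 0,"wz": 0,"tx": 0,"ty": -2.5,"tz": 0,"fingers": 0.75},{"wx": 0,"wy": 0,"wz": 0,"tx": 0,"ty": -2.5,"tz": 0,"fingers": 0.75},{"wx": 0,"wy": 0,"wz": 0,"tx": -1,"ty": -2.5,"tz": 0,"fingers": 0.75},{"wx": 0,"wy": 0,"wz": 0,"tx": -1,"ty": -2.5,"tz": 0,"fingers": 0.75},{"wx": 0,"wy": 0,"wz": 0,"tx": -1.5,"ty": -2.5,"tz": 0,"fingers": 0.75},{"wx": 0,"wy": 0,"wz": 0,"tx": -1.5,"ty": -2.0,"tz": 0,"fingers": 0.75},{"wx": 0,"wy": 0,"wz": 4,"tx": -0.5,"ty": -1,"tz": 0,"fingers": 0.75},{"wx": 0,"wy": 0,"wz": 4,"tx": 0,"ty": 0,"tz": 0,"fingers": 0.75},{"wx": 0,"wy": 0,"wz": 3,"tx": 0,"ty": 0,"tz": 0,"fingers": 0.75},{"wx": 0,"wy": 0,"wz": 0,"tx": 0,"ty": 0,"tz": 0,"fingers": 0.75},{"wx": 0,"wy": 0,"wz": 0,"tx": 0,"ty": 0,"tz": 0,"fingers": 0.75},{"wx": 0,"wy": 0,"wz": 0,"tx": 0,"ty": 0,"tz": 0,"fingers": 0.75}], "squeeze": 35}}

```text
time_s: 47.85
position: [0.4745, -0.2436, 0.078]
tcp_rot: [[-0.94, 0.342, 0.002], [0.342, 0.94, -0.003], [-0.003, -0.002, -1.0]]
wrist_force: [-0.4, 0.4, -1.5]
opening: 0.0357
```

```bash
python3 s.py .4864 -.2387 .0115
```

```text
j [ -1.7  27.3  28.1 117.1 -19.5  39.9 108.8] p [ 0.4745 -0.2436  0.078 ] open 0.03574054944957053 t 47.85
[[-0.94, 0.342, 0.002], [0.342, 0.94, -0.003], [-0.003, -0.002, -1.0]] F [-0.44  0.35 -1.54] T [ 0.    -0.039  0.009]
tool shift cm [-0.93  0.89  6.65]
tilt fix deg [-0.14  0.19  0.  ] tool y yaw 70.0
tool x yaw 160.0
```

Call:
{"op": "step_arm", "data": {"steps": [{"wx": -0.1,"wy": 0.1,"wz": 0,"tx": -0.93,"ty": 0.89,"tz": 0.5,"fingers": 0.75},{"wx": 0,"wy": 0,"wz": 0,"tx": 0,"ty": 0,"tz": 1.2,"fingers": 0.75},{"wx": 0,"wy": 0,"wz": 0,"tx": 0,"ty": 0,"tz": 1.2,"fingers": 0.75},{"wx": 0,"wy": 0,"wz": 0,"tx": 0,"ty": 0,"tz": 0.8,"fingers": 0.75},{"wx": 0,"wy": 0,"wz": 0,"tx": 0,"ty": 0,"tz": 0.4,"fingers": 0.75},{"wx": 0,"wy": 0,"wz": 0,"tx": 0,"ty": 0,"tz": 0,"fingers": 0.75},{"wx": 0,"wy": 0,"wz": 0,"tx": 0,"ty": 0,"tz": 0,"fingers": 0.75},{"wx": 0,"wy": 0,"wz": 0,"tx": 0,"ty": 0,"tz": 0,"fingers": 0.75}], "squeeze": 35}}

```text
time_s: 48.52
position: [0.4865, -0.2357, 0.0307]
tcp_rot: [[-0.942, 0.336, -0.002], [0.336, 0.942, 0.001], [0.002, 0.001, -1.0]]
wrist_force: [-0.5, -0.7, -2.1]
opening: 0.0359
```

```bash
python3 s.py .4864 -.2387 .0115
```

```text
j [ 1.000e-01  3.240e+01  2.470e+01  1.169e+02 -2.280e+01  3.550e+01
  1.106e+02] p [ 0.4865 -0.2357  0.0307] open 0.03590380737703117 t 48.5167
[[-0.942, 0.336, -0.002], [0.336, 0.942, 0.001], [0.002, 0.001, -1.0]] F [-0.47 -0.68 -2.13] T [ 0.007 -0.041 -0.03 ]
tool shift cm [-0.1  -0.29  1.92]
tilt fix deg [ 0.04 -0.14  0.  ] tool y yaw 70.4
tool x yaw 160.39
```

Call:
{"op": "step_arm", "data": {"steps": [{"wx": 0,"wy": -0.1,"wz": 0.3,"tx": -0.1,"ty": -0.28,"tz": 0.4,"fingers": 0.75},{"wx": 0,"wy": 0,"wz": 0,"tx": 0,"ty": 0,"tz": 0.6,"fingers": 0.75},{"wx": 0,"wy": 0,"wz": 0,"tx": 0,"ty": 0,"tz": 0.4,"fingers": 0.75},{"wx": 0,"wy": 0,"wz": 0,"tx": 0,"ty": 0,"tz": 0.2,"fingers": 0.75},{"wx": 0,"wy": 0,"wz": 0,"tx": 0,"ty": 0,"tz": 0,"fingers": 0.75},{"wx": 0,"wy": 0,"wz": 0,"tx": 0,"ty": 0,"tz": 0,"fingers": 0.75}], "squeeze": 35}}

```text
time_s: 49.02
position: [0.487, -0.2398, 0.014]
tcp_rot: [[-0.94, 0.342, 0.002], [0.342, 0.94, -0.0], [-0.002, 0.001, -1.0]]
wrist_force: [0.7, 0.3, -2.1]
opening: 0.0356
```

```bash
python3 s.py .4864 -.2387 .011
```

```text
j [  1.4  34.   23.6 117.  -24.   33.5 111.6] p [ 0.487  -0.2398  0.014 ] open 0.03556006556977365 t 49.0167
[[-0.94, 0.342, 0.002], [0.342, 0.94, -0.0], [-0.002, 0.001, -1.0]] F [ 0.71  0.26 -2.08] T [-0.064  0.001  0.004]
tool shift cm [0.1  0.08 0.3 ]
tilt fix deg [0.03 0.1  0.  ] tool y yaw 70.0
tool x yaw 160.01
```

Call:
{"op": "step_arm", "data": {"steps": [{"wx": 0,"wy": 0.1,"wz": 0,"tx": 0.08,"ty": 0.08,"tz": 0.15,"fingers": 0.75},{"wx": 0,"wy": 0,"wz": 0,"tx": 0,"ty": 0,"tz": 0.1,"fingers": 0.75},{"wx": 0,"wy": 0,"wz": 0,"tx": 0,"ty": 0,"tz": 0.05,"fingers": 0.75},{"wx": 0,"wy": 0,"wz": 0,"tx": 0,"ty": 0,"tz": 0,"fingers": 0.75},{"wx": 0,"wy": 0,"wz": 0,"tx": 0,"ty": 0,"tz": 0,"fingers": 0.75}], "squeeze": 35}}

```text
time_s: 49.43
position: [0.4869, -0.2386, 0.0111]
tcp_rot: [[-0.94, 0.342, 0.001], [0.342, 0.94, 0.0], [-0.001, 0.001, -1.0]]
wrist_force: [0.3, -0.6, -1.6]
opening: 0.0353
```

```bash
python3 s.py .4864 -.2387 .011
```

```text
j [  1.4  34.2  23.4 117.1 -24.1  33.2 111.7] p [ 0.4869 -0.2386  0.0111] open 0.03525257501034546 t 49.4333
[[-0.94, 0.342, 0.001], [0.342, 0.94, 0.0], [-0.001, 0.001, -1.0]] F [ 0.28 -0.63 -1.6 ] T [0.008 0.016 0.033]
tool shift cm [ 0.04 -0.03  0.01]
tilt fix deg [ 0.04  0.03 -0.  ] tool y yaw 70.0
tool x yaw 160.03
```

Call:
{"op": "step_arm", "data": {"steps": [{"wx": 0,"wy": 0,"wz": 0,"tx": 0,"ty": 0,"tz": 0.03,"fingers": 0.57},{"wx": 0,"wy": 0,"wz": 0,"tx": 0,"ty": 0,"tz": 0,"fingers": 0.5},{"wx": 0,"wy": 0,"wz": 0,"tx": 0,"ty": 0,"tz": 0,"fingers": 0.4},{"wx": 0,"wy": 0,"wz": 0,"tx": 0,"ty": 0,"tz": 0,"fingers": 0.35},{"wx": 0,"wy": 0,"wz": 0,"tx": 0,"ty": 0,"tz": 0,"fingers": 0.35},{"wx": 0,"wy": 0,"wz": 0,"tx": 0,"ty": 0,"tz": -0.7,"fingers": 0.35},{"wx": 0,"wy": 0,"wz": 0,"tx": 0,"ty": 0,"tz": -1,"fingers": 0.35},{"wx": 0,"wy": 0,"wz": 0,"tx": 0,"ty": 0,"tz": -2,"fingers": 0.35},{"wx": 0,"wy": 0,"wz": 0,"tx": 0,"ty": 0,"tz": -3,"fingers": 0.35},{"wx": 0,"wy": 0,"wz": 0,"tx": 0,"ty": 0,"tz": -3,"fingers": 0.35},{"wx": 0,"wy": 0,"wz": 0,"tx": 0,"ty": 0,"tz": -3,"fingers": 0.35},{"wx": 0,"wy": 0,"wz": 0,"tx": 0,"ty": 3,"tz": -3,"fingers": 0.35},{"wx": 0,"wy": 0,"wz": 0,"tx": 0,"ty": 3,"tz": 0,"fingers": 0.35},{"wx": 0,"wy": 0,"wz": 0,"tx": 0,"ty": 3,"tz": 0,"fingers": 0.35},{"wx": 0,"wy": 0,"wz": 0,"tx": 0,"ty": 3,"tz": 0,"fingers": 0.35},{"wx": 0,"wy": 0,"wz": 0,"tx": 0,"ty": 3,"tz": 0,"fingers": 0.35},{"wx": 0,"wy": 0,"wz": 0,"tx": 0,"ty": 3,"tz": 0,"fingers": 0.35},{"wx": 0,"wy": 0,"wz": 0,"tx": 0,"ty": 2,"tz": 0,"fingers": 0.35},{"wx": 0,"wy": 0,"wz": 0,"tx": 0,"ty": 0,"tz": 0,"fingers": 0.35},{"wx": 0,"wy": 0,"wz": 0,"tx": 0,"ty": 0,"tz": 0,"fingers": 0.35}], "squeeze": 35}}

```text
time_s: 51.1
position: [0.5591, -0.0486, 0.1901]
tcp_rot: [[-0.936, 0.351, 0.015], [0.351, 0.936, 0.001], [-0.014, 0.006, -1.0]]
wrist_force: [-0.1, -0.1, -0.3]
opening: 0.057
```

```bash
python3 s.py; python3 - <<'E'
from h import *
p,d=robot.snapshot("top");cv2.imwrite("pics/top6.png",p)
s,ds=robot.snapshot("side");cv2.imwrite("pics/side6.png",s)
im=np.zeros((560,800,3),np.uint8)
im[:480,:400]=cv2.resize(p[200:350,370:495],(400,480),interpolation=2)
im[:400,400:]=cv2.resize(s[170:330,240:400],(400,400),interpolation=2)
cv2.imwrite("pics/c8.png",im)
E
```

```text
j [-25.5  19.8  30.2 109.1 -12.4  53.3  80. ] p [ 0.5591 -0.0486  0.1901] open 0.057029879466130036 t 51.1
[[-0.936, 0.351, 0.015], [0.351, 0.936, 0.001], [-0.014, 0.006, -1.0]] F [-0.06 -0.11 -0.27] T [-0.067  0.067  0.002]
tilt fix deg [0.36 0.81 0.  ] tool y yaw 69.4
tool x yaw 159.42
```

View pics/c8.png

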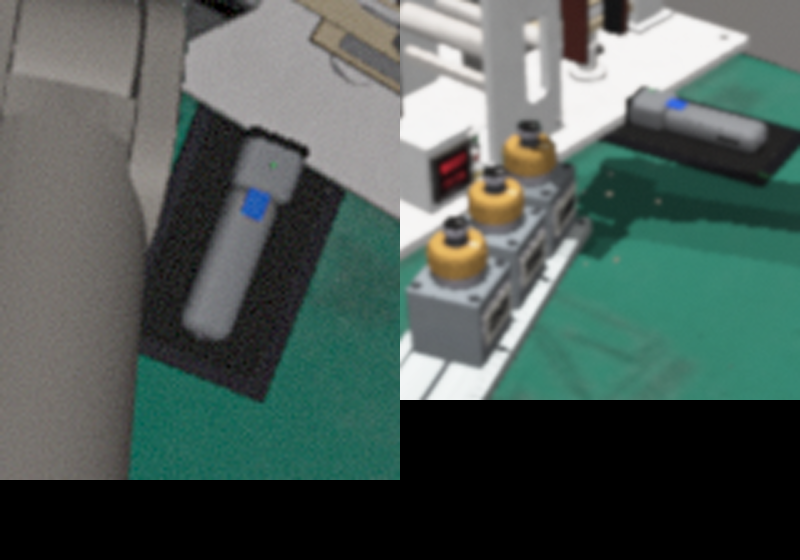

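```bash
python3 -c "
from plant import robot
print(robot.hand_in())"
```

```text
the job is handed in; nothing more can be done
None
```

The job is done and handed in at about 51 s of the 210 s allowed. Three posts were on the rail; the leftmost station was empty.

- **Jam nuts:** I ran all three down with a light 10 N grip. At the end the wrist torque levelled off at about 0.32 N m, with the pads slipping on the knurl. That is well below the spindle's 0.6 N m, so the spindles should not have moved, but I had no direct reading of nut or spindle angle. On the middle post the gripper slid sideways a few mm as the nut seated, so I re-gripped, and the torque came back to 0.27–0.32 N m straight away.
- **Scanner pick-up:** The scanner had been knocked aside while I worked on the nuts, so I located it again before taking it.
- **Labels:** I scanned left to right, holding still for at least 1.4 s at each with the window about 5 cm away and the line of sight square to within about 0.3°. Sideways error was within about 2–3 mm. My first hold at the middle post was about 6 mm off to the side, so I corrected it and held again.
- **Scanner return:** It was laid back flat along the pad. The last pictures show it centred on the pad within a few mm, and the arm clear of everything. Its nose is close to the white machine plate that overlaps the pad's far end.
- **Bystanders:** I did not move the tin or the brass weight. The arm stayed clear of them, and I made no separate check of their final positions.

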